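# Find the dragging guide roller by hand and replace it

## Task

One of the three guide rollers on this conveyor guide rail has a failing bearing: turn each of the three on its stud by an eighth to half a turn, feel which one drags, and leave the paint marks shifted as a sign that all were checked. Lift that one off its stud, set it down gently in the red tray, and seat the spare roller fully home on the freed stud. Leave the two good rollers on their studs, do not force or wrench any roller against the rail, and do not disturb the other things on the table.

Things in the scene. Friction and masses are not known exactly. Their poses are not given: they have to be found in the camera images.
- rail: aluminium guide rail of a parcel conveyor, fixed to the table: 56 mm wide (its x), 322 mm long (its y), its top 36 mm above the table; two black rubber feet stand out to 35 mm either side of its middle line. Origin in the middle of its underside. Three upright studs stand in a row along y, 98 mm apart, each at the start with a seated guide roller like the spare (tread from 49 to 97 mm above the table, a yellow paint mark on its rim).
- stud_1 (a point): stud at the rail's +y end; the point is the centre of the top of its round flange (27 mm across, 46 mm above the table) on which a seated roller's inner ring rests: a seated roller's centre is 27 mm above it. The steel stud is square, 16 mm wide (flats facing the rail's +-x and +-y), 34 mm tall above the flange, its top 10 mm tapering to 7 mm.
- stud_2 (a point): stud in the middle of the rail, same shape and point as stud_1. Two of the three rollers on the studs turn freely (drag torque about 0.02 N m), one, on a different stud each time, drags (about 0.22 N m); they look the same, so only turning tells. The spare has about 0.01 N m; in the air its inner ring goes with the tread, and it can turn into line on a stud.
- stud_3 (a point): stud at the rail's -y end, same shape and point as stud_1. A stud keeps its roller's inner ring from turning, but for play of about 0.1 rad either way, and sits on a rubber buffer that yields in twist (1.2 N m/rad): a dragging roller takes ring and stud along by up to 0.4 rad until the tread turns, and the drag stays felt while it is held.
- spare_mid (a point): good spare guide roller: dark grey tread 50 mm in diameter and 48 mm tall on a steel inner ring 54 mm tall; stands upright on the table left of the rail, about 170 g. Point: its centre, 27 mm above its underside; z is its axis; orientation that of the inner ring, whose square through bore is 17.6 mm wide (flats facing +-x and +-y), at any angle at the start.
- tray: red plastic scrap tray, fixed, 150 mm (its x) by 130 mm (its y) by 40 mm high, walls and floor 4 mm thick, rim lip 6 mm wide outside; origin in the middle of its underside; to the right of the rail. Behind it lies the low black lever grip of the closed paper trimmer.
- glue_stick_mid (a point): bystander, to be left alone: glue stick standing upright, white with purple cap, 26 mm across, 96 mm tall; the point is its centre.
- rubber_stamp_1_mid (a point): bystander, to be left alone: rubber stamp with turned wooden handle, 27x62x75 mm; the point is its centre.
- keys_mid (a point): bystander, to be left alone: bunch of keys with red fob lying flat, 84x118x8 mm; the point is its centre.
- pen_2_mid (a point): bystander, to be left alone: green and white pen lying flat, 17x135x16 mm; the point is its centre.
- bulldog_clip_1_mid (a point): bystander, to be left alone: black binder clip, 46x32x28 mm; the point is its centre.

How it is judged:
By the outcome, as a careful person would: the job done as asked, in the order asked, and still so for the second after the job is handed in, with the robot touching nothing.
It also fails if it takes over 72 s, if anything falls off the work surface, if the arm or the gripper's body presses on something with over 40 N, if the wrist force passes 120 N, or if a joint passes its speed limit or range.

## Robot

A 6-joint arm with a two-finger parallel gripper is mounted at the origin on a cart in front of the work surface, level with it; the furniture and walls round the work are solid. World frame = base frame: x ahead of the robot, y to its left, z up, the work surface at z = 0. Lengths are in mm, angles in rad, forces in N, time in s.
With the tool pointing down it reaches from about 350 to 875 mm from the base axis. Payload 4.2 kg.
Tool frame: the origin (TCP) lies where the fingers leave the gripper's body, on its centre line; the fingertips stand ahead of it and the grasp point (between the pads) lies 54 mm ahead of it (arm.nose_length is the z of the fingertips in the tool frame, in mm); z points along the fingers, x is the direction in which the jaws open and shut, and the axes are right-handed (so a half turn about z gives the same grasp; the last joint's range is limited). The gripper opens to 85 mm and grips with 20 to 120 N. Pads are 22 mm wide; open, the fingers measure 114 mm over their backs; the gripper's body (76 mm by 85 mm) begins 54 mm behind the grasp point. The pads swing forward as they close: fully open they stand 13 mm farther back than shut.
Start: joints at [0.259, 0.385, 0.008, 0, -1.194, -0.259], TCP at [624.98, 0.025, 303.912] pointing down, gripper open.
Joint ranges: [-3.14, 3.14], [-1.21, 2.06], [-1.07, 1.41], [-3.16, 2.05], [-2.99, -0.16], [-3.1, 3.1]. Speed limits (rad/s): [2.79, 2.79, 3.14, 3.14, 3.14, 3.14].

## Interface

Orientations are given as a unit quaternion [x, y, z, w].
In Python, from bench import arm, imaging, job_done gives the robot as it stands.
- The arm moves only by the shell command python3 -m crank 'ROWS' [OPENING]. ROWS is a JSON object of lists of equal length, an entry for each row: "delta_pos": the shift along the tool's x, y, z in m, a list of three; "twist": the turn about the tool's z in rad. In form: {"delta_pos": [[tx, ty, tz], ...], "twist": [twist, ...]}. A call has 1 to 8 rows; each row shifts and turns the commanded pose from where the row before left it, along the tool's axes as they then stand; what a row does not reach is not made up. A row lasts 1/12 s, in which the tool goes at most 41.7 mm and 7.16 degrees, less where a joint would pass 70% of its speed; a pose out of reach is approached as far as the arm can. A call is refused whole if a number of a shift passes 0.0417 or a number of a turn 0.125, either way. A call with a gripper value outside its range is refused whole. OPENING is the opening, from 0 (shut) to 1 (fully open), set as the call begins (- or left out, the last holds). The fingers move at their own pace and stop on an object; the grip force is fixed at half the most. Time passes only in rows, so rows that do not move let the fingers close. It gives the time, the measured TCP pose, the force and the opening at its end, in the units of the state.
- arm.read_state(): the state, without advancing time (a new reading comes with each control period).
- imaging.get_image(name): name is "scene" or "side" or "wrist"; returns (picture, depth): 480x640x3 uint8, blue, green, red; 480x640 float32, mm along the optical axis (not along the pixel's ray), 0 where there is no reading.
- imaging.camera_model(name): a dict with "vfov" (degrees; the focal length in pixels is half the picture's height over the tangent of half this angle, whatever the lens; pixels are square), "cx", "cy" (the principal point, pixels), "T" (4x4, takes a point from camera to world coordinates); the wrist camera has in their place "hand_eye" (4x4, takes a point from camera to tool coordinates, whose origin is the TCP and whose axes are the tool frame's). Camera axes: x right, y up, looking along -z (the intrinsics and any distortion apply to the point x, -y, -z); pixel columns grow to the right and rows downward; lengths in mm; the calibration is good to about 2 mm. A picture is of the moment at which its call begins: read the wrist's pose just before it. camera_model takes no time and is no camera call.
- job_done(): hands the job in, once; it reports no verdict.
The state is a dict: "clock": time; "joints": joint angles; "joint_vel": joint speeds; "joint_efforts": joint torques, N m; "position": TCP position; "ee_rot": TCP orientation; "contact_force": force on the tool from outside, world axes, zero at the start; "wrist_torque": the same for the moment, N m; "gripper_width": finger opening in mm.
Only numpy, scipy, OpenCV 4.12 (cv2) and the standard library are available. Lean on these libraries where they do the work, as an engineer would, in place of code of your own. Each camera call takes 0.05 s, during which the arm holds its last target.

## Working session

There is one attempt and no reset: what is moved stays moved. The work goes in short steps, Python scripts to look and compute and a shell command to move; the robot and the scene stay as the last step left them, time stands still between calls to the robot, and variables do not carry over. Pictures are saved under pics/ and viewed, and the job is handed in when it is done.

```bash
ls; mkdir -p pics
python3 - <<'E'
from bench import arm, imaging
import cv2, numpy as np
print(arm.read_state(), arm.nose_length)
for n in ("scene","side","wrist"):
    p,d=imaging.get_image(n); cv2.imwrite(f"pics/{n}0.png",p); np.save(f"pics/{n}0.npy",d)
    m=imaging.camera_model(n); print(n,m)
E
```

```text
pics
{'clock': 0.0, 'joints': array([ 2.58582510e-01,  3.85549312e-01,  6.64222868e-03, -5.16963079e-04,
       -1.19401574e+00, -2.58576743e-01]), 'joint_vel': array([-7.40225160e-04,  8.33662708e-04, -9.14130388e-04,  3.14827808e-06,
        5.30158435e-04,  1.23715160e-03]), 'joint_efforts': array([-9.55001960e-04, -3.92286408e+01,  1.88399577e+01,  4.18616563e+00,
       -4.72148502e-03,  8.27910434e-07]), 'position': array([6.24573323e+02, 1.87742731e-02, 3.02829548e+02]), 'ee_rot': array([ 9.24746574e-05,  9.99999402e-01, -3.96193017e-05, -1.08933363e-03]), 'contact_force': array([-0.11814751,  0.45298844, -0.22269951]), 'wrist_torque': array([ 0.00676548,  0.01189044, -0.01125232]), 'gripper_width': 84.98658128633755} 72.6
scene {'vfov': 48.807557760338646, 'cx': 315.83282005087096, 'cy': 246.7949529785139, 'T': array([[-8.72004828e-01,  3.34946251e-01, -3.56957405e-01,
         1.12956483e+02],
       [-4.89478621e-01, -5.90294450e-01,  6.41843550e-01,
         8.35673949e+02],
       [ 4.27311594e-03,  7.34413692e-01,  6.78688639e-01,
         8.52374940e+02],
       [ 0.000
[... 243 characters left out ...]
1],
       [-4.58530801e-01,  4.08628540e-01, -7.89159186e-01,
        -7.90179946e+02],
       [-1.34905088e-02,  8.84711290e-01,  4.65944137e-01,
         5.80202190e+02],
       [ 0.00000000e+00,  0.00000000e+00,  0.00000000e+00,
         1.00000000e+00]])}
wrist {'vfov': 63.41990595206144, 'cx': 321.55442652655404, 'cy': 245.00048744870912, 'hand_eye': array([[ 9.99999761e-01, -6.72579656e-04,  1.62508777e-04,
        -6.25288463e-02],
       [-5.99717616e-04, -9.59628257e-01, -2.81270775e-01,
        -7.22450733e+01],
       [ 3.45125016e-04,  2.81270610e-01, -9.59628431e-01,
        -7.01363841e+01],
       [ 0.00000000e+00,  0.00000000e+00,  0.00000000e+00,
         1.00000000e+00]])}
```

View pics/scene0.png

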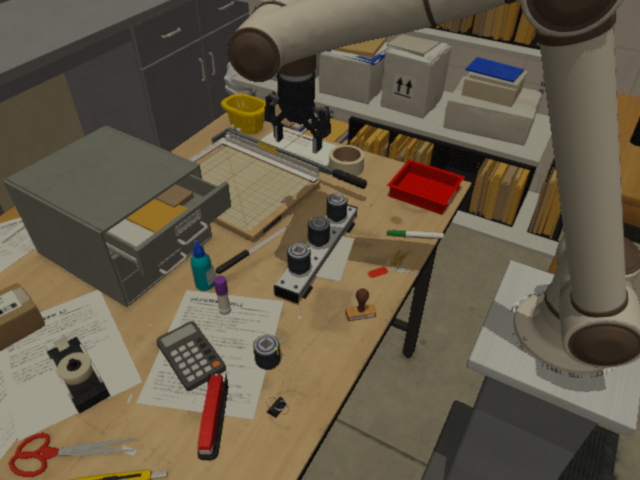

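View pics/side0.png

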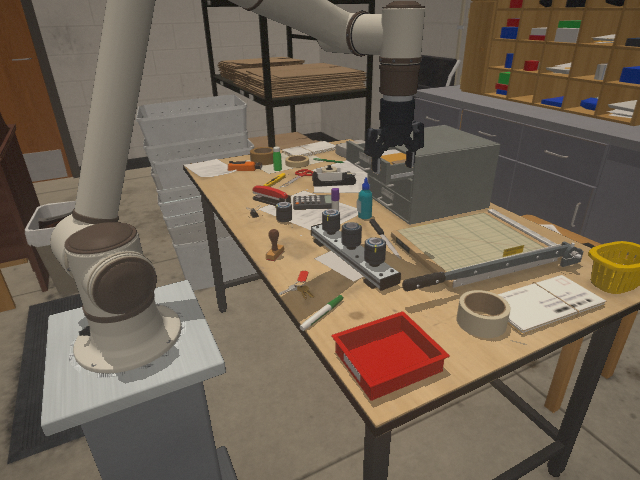

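View pics/wrist0.png

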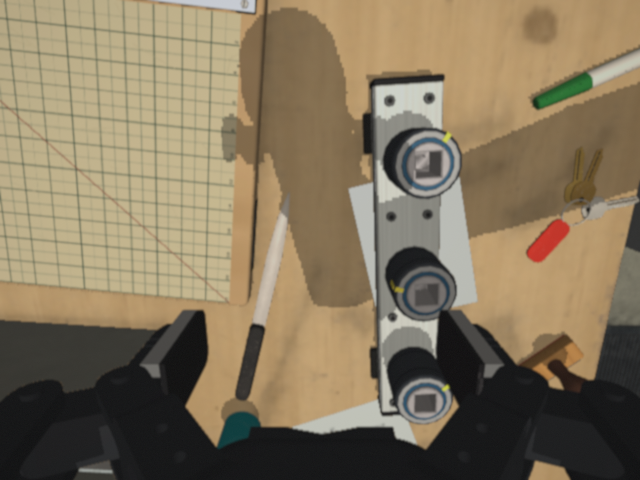

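The images show the rail with three rollers (wrist view about (428,163), (425,292), (425,400)). The red tray is at side (390,352), and the spare is at scene (267,350) / side (284,211). Next I'll measure positions.

```bash
cat > h.py <<'E'
import numpy as np, cv2
from bench import arm, imaging
from scipy.spatial.transform import Rotation as R
def pose(s=None):
    s=s or arm.read_state(); T=np.eye(4); T[:3,:3]=R.from_quat(s['ee_rot']).as_matrix(); T[:3,3]=s['position']; return T
def cam(n,s=None):
    m=imaging.camera_model(n); f=240/np.tan(np.radians(m['vfov']/2))
    T=m['T'] if 'T' in m else pose(s)@m['hand_eye']
    return f,m['cx'],m['cy'],T
def ray(n,u,v,z,s=None):
    f,cx,cy,T=cam(n,s); d=T[:3,:3]@np.array([(u-cx)/f,-(v-cy)/f,-1]); o=T[:3,3]; return o+d*(z-o[2])/d[2]
def cloud(n,d,s=None):
    f,cx,cy,T=cam(n,s); v,u=np.mgrid[:480,:640]
    P=np.stack([(u-cx)/f*d,-(v-cy)/f*d,-d],-1)@T[:3,:3].T+T[:3,3]; P[d==0]=np.nan; return P
def proj(n,p,s=None):
    f,cx,cy,T=cam(n,s); q=np.linalg.inv(T)@np.append(p,1); return cx-f*q[0]/q[2], cy+f*q[1]/q[2]
E
python3 - <<'E'
from h import *
s=arm.read_state()
for n in ("wrist","scene","side"):
    d=np.load(f"pics/{n}0.npy"); P=cloud(n,d,s); z=P[...,2]
    if n=="wrist": reg=(P[...,0]>450)&(P[...,0]<640)&(np.abs(P[...,1]-0)<330)
    else: reg=(P[...,0]>350)&(P[...,0]<680)&(abs(P[...,1])<400)
    m=(z>93)&(z<105)&reg
    k,l,st,c=cv2.connectedComponentsWithStats(m.astype(np.uint8))
    for i in range(1,k):
        if st[i,4]>60:
            q=P[l==i]; print(n,c[i].round(),st[i,4],'mean',q.mean(0).round(1),'mid',((q.min(0)+q.max(0))/2).round(1),'ext',np.ptp(q,axis=0).round(1))
# spare & tray in scene/side
for n in("scene","side"):
    d=np.load(f"pics/{n}0.npy"); P=cloud(n,d); z=P[...,2]; img=cv2.imread(f"pics/{n}0.png")
    hsv=cv2.cvtColor(img,cv2.COLOR_BGR2HSV)
    red=((hsv[...,0]<8)|(hsv[...,0]>172))&(hsv[...,1]>150)&(hsv[...,2]>60)&(P[...,1]<-150)&(P[...,0]>200)&(P[...,0]<800)
    q=P[red&(z>34)&(z<46)]; print(n,'tray rim',q.min(0),q.max(0),cv2.minAreaRect(q[:,:2].astype(np.float32)))
    u,v=(267,345) if n=="scene" else (284,208)
    w=np.zeros_like(red); w[v-35:v+35,u-35:u+35]=1
    m=w&(z>46)&(z<60); q=P[m]; print(n,'spare',len(q),q.mean(0),(q.min(0)+q.max(0))/2,np.ptp(q,axis=0))
E
```

```text
wrist [426. 163.] 3404 mean [551.7 -50.9  97.9] mid [551.  -49.8  97.9] ext [49.2 49.2  9.8]
wrist [424. 291.] 2586 mean [546.   45.2  97.7] mid [545.   47.1  97.5] ext [49.6 48.6  9. ]
wrist [423. 399.] 2103 mean [539.6 142.5  97.6] mid [538.5 144.8  97.4] ext [49.3 49.4  8.7]
scene [336. 199.] 204 mean [549.  -44.9  97.1] mid [549.5 -47.2  97.8] ext [48.6 51.3  9.6]
scene [318. 223.] 245 mean [542.6  52.6  97.3] mid [543.6  51.3  98.4] ext [48.1 50.3 10.7]
scene [298. 251.] 282 mean [536.4 150.4  97.2] mid [537.5 149.3  98.5] ext [48.2 50.7 11. ]
scene [219. 279.] 81 mean [631.4 295.8  95.2] mid [633.1 295.9  95.5] ext [24.  21.9  4.7]
side [330. 213.] 118 mean [534.2 140.9  96.5] mid [535.5 144.4  96.8] ext [45.9 50.1  7.4]
side [351. 227.] 148 mean [540.7  43.3  96.4] mid [542.4  46.2  96.7] ext [47.6 47.2  7.3]
side [375. 242.] 177 mean [546.1 -54.   96.5] mid [548.  -50.8  96.9] ext [47.5 50.5  7.6]
scene tray rim [ 332.95791397 -374.06438495   34.0612392 ] [ 497.52044762 -224.90204245   45.7275634 ] ((415.21173095703125, -299.65472412109375), (151.0480194091797, 160.82501220703125), 88.14325714111328)
scene spare 427 [484.03190235 358.55883994  51.25690908] [485.06533916 356.35110248  51.01939386] [50.45119514 50.53305015  9.56051842]
side tray rim [ 332.68938925 -375.26608535   34.05265479] [ 497.57020676 -227.86380974   42.47247957] ((415.442138671875, -301.9374694824219), (144.39405822753906, 163.5565643310547), 88.41539001464844)
side spare 213 [471.73730419 375.98648467  50.15311118] [535.33752262 354.58449866  52.82659718] [340.35394941 408.44545311  13.62320883]
```

Run:
```python
import cv2
a=cv2.imread("pics/wrist0.png")[110:440,340:500]; b=cv2.imread("pics/scene0.png")[180:380,220:400]
cv2.imwrite("pics/c1.png",cv2.resize(a,None,fx=1.8,fy=1.8,interpolation=cv2.INTER_CUBIC)); cv2.imwrite("pics/c2.png",cv2.resize(b,None,fx=3,fy=3,interpolation=cv2.INTER_CUBIC))
```

```text
(no output)
```

View pics/c1.png

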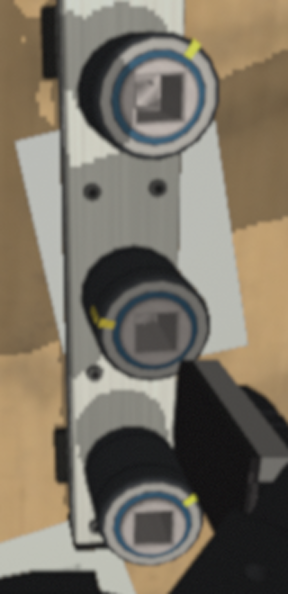

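View pics/c2.png

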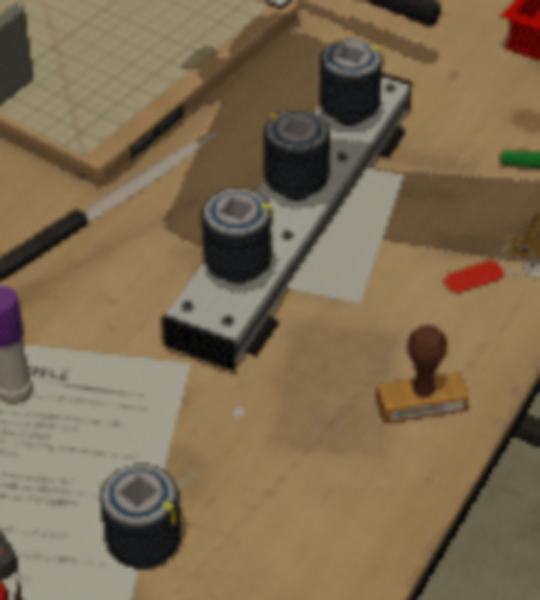

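Run:
```python
from h import *
s=arm.read_state(); print(s['clock'],s['position'],s['ee_rot'])
f,cx,cy,T=cam("wrist"); print(f,T.round(3)); d=np.load("pics/wrist0.npy")
for u,v in [(425,163),(424,291),(423,399),(100,100),(200,330),(470,330),(330,450)]: print(u,v,d[v,u],cloud("wrist",d)[v,u].round(1))
print(proj("wrist",[624.6,0,230]))
```

```text
0.15 [ 6.24713426e+02 -8.15367244e-03  3.03088780e+02] [ 8.63816111e-05  9.99999673e-01 -6.12202216e-05 -8.02027977e-04]
388.4421702655232 [[-1.00000e+00  0.00000e+00  1.00000e-03  6.24876e+02]
 [-0.00000e+00 -9.60000e-01 -2.81000e-01 -7.22450e+01]
 [ 1.00000e-03 -2.81000e-01  9.60000e-01  3.73234e+02]
 [ 0.00000e+00  0.00000e+00  0.00000e+00  1.00000e+00]]
425 163 288.10373 [547.8 -49.6  79.7]
424 291 325.03464 [538.7  56.   72.2]
423 399 342.53204 [535.  154.3  82.8]
100 100 325.234 [810.  -97.2  26.8]
200 330 137.11742 [667.6  -4.9 250. ]
470 330 124.34382 [577.2 -11.2 261.6]
330 450 77.29822 [623.1 -11.4 310.5]
(np.float64(321.71399994395165), np.float64(316.5488064877446))
```

```bash
python3 -m crank '{"delta_pos":[[0.025,-0.017,0.02],[0.025,-0.017,0.02],[0.025,-0.016,0.02],[0,0,0],[0,0,0]],"twist":[0,0,0,0,0]}' 1
python3 - <<'E'
from h import *
s=arm.read_state(); p,d=imaging.get_image("wrist"); cv2.imwrite("pics/w1.png",p); np.save("pics/w1.npy",d); print(s['position'],s['contact_force'],s['wrist_torque'])
P=cloud("wrist",d,s); z=P[...,2]; m=(z>93)&(z<105)&(P[...,0]<640)&(P[...,0]>450)
k,l,st,c=cv2.connectedComponentsWithStats(m.astype(np.uint8))
for i in range(1,k):
    if st[i,4]>60:
        q=P[l==i]; q=q[q[:,2]>95.5]; print(c[i].round(),st[i,4],'mean',q.mean(0).round(1),'rect',cv2.minEnclosingCircle(q[:,:2].astype(np.float32)),np.percentile(q[:,2],[5,50,95]))
E
```

```text
clock: 0.57
position: [547.9, -50.9, 242.5]
ee_rot: [0.001, 1.0, -0.0, -0.002]
contact_force: [0.7, -0.1, 0.7]
gripper_width: 85.6
[547.90454983 -50.93634807 242.53813122] [ 0.7423023  -0.13834854  0.72089518] [ 0.08512147 -0.13881001 -0.01501777]
[316. 258.] 4506 mean [550.4 -51.4  97.9] rect ((549.8939208984375, -50.44331741333008), 24.889469146728516) [ 96.13974784  97.61089252 100.3967784 ]
[326. 399.] 3407 mean [544.4  45.3  97.9] rect ((543.7373046875, 47.02939224243164), 25.139324188232422) [ 96.01885399  97.59395239 100.26444392]
```

View pics/w1.png

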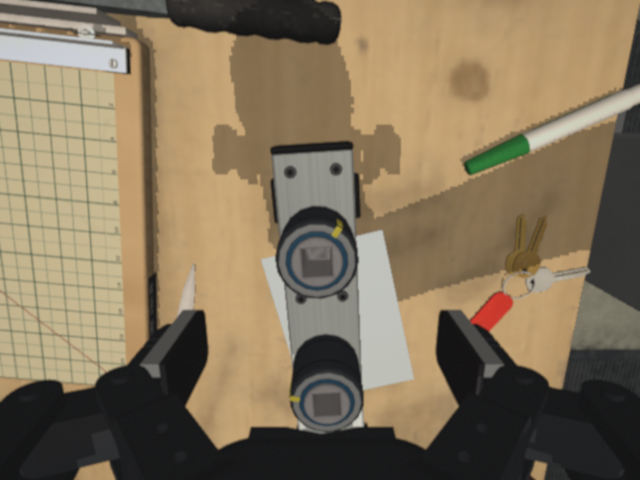

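```bash
cat >> h.py <<'E'
def rollers(p,s,zt=98):
    hsv=cv2.cvtColor(p,cv2.COLOR_BGR2HSV)
    m=((hsv[...,0]>95)&(hsv[...,0]<120)&(hsv[...,1]>75)&(hsv[...,2]>40)).astype(np.uint8)
    m=cv2.morphologyEx(m,cv2.MORPH_CLOSE,np.ones((5,5)))
    cs,_=cv2.findContours(m,cv2.RETR_EXTERNAL,cv2.CHAIN_APPROX_NONE); out=[]
    for c in cs:
        if cv2.contourArea(c)<300: continue
        h=cv2.convexHull(c)[:,0].astype(float)
        W=np.array([ray("wrist",u,v,zt,s) for u,v in h])[:,:2].astype(np.float32)
        cc,r=cv2.minEnclosingCircle(W); 
        if r<12 or r>24: continue
        # yellow mark
        y=((hsv[...,0]>22)&(hsv[...,0]<34)&(hsv[...,1]>140)&(hsv[...,2]>110))
        vv,uu=np.nonzero(y); Q=np.array([ray("wrist",u,v,97,s)[:2] for u,v in zip(uu,vv)]).reshape(-1,2)-cc
        k=(np.hypot(*Q.T)<28)&(np.hypot(*Q.T)>18)
        a=np.degrees(np.arctan2(*Q[k].mean(0)[::-1])) if k.sum() else None
        out.append((np.round(cc,1),round(r,1),None if a is None else round(a,1),int(k.sum()),h.mean(0).round()))
    return out
E
python3 - <<'E'
from h import *
p=cv2.imread("pics/w1.png"); s=arm.read_state(); s['position']=np.array([547.9,-50.94,242.54])
for r in rollers(p,s): print(r)
s['position']=np.array([624.65,0,302.95]);s['ee_rot']=np.array([9e-5,1,-5e-5,-.0009])
for r in rollers(cv2.imread("pics/wrist0.png"),s): print(r)
E
```

```text
(array([551. , -50.5]), 17.7, np.float64(-122.8), 68, array([315., 261.]))
(array([550.8, -50.5]), 17.7, np.float64(-123.2), 34, array([427., 164.]))
```

```bash
python3 -m crank '{"delta_pos":[[0,0,0.02],[0,0,0.02],[0,0,0],[0,0,0]],"twist":[-0.1,-0.12,-0.12,-0.12]}'; python3 -m crank '{"delta_pos":[[0,0,0],[0,0,0],[0,0,0]],"twist":[-0.12,-0.12,0]}';python3 - <<'E'
from h import *
s=arm.read_state(); p,d=imaging.get_image("wrist"); cv2.imwrite("pics/w2.png",p);print(s['position'],s['ee_rot'],s['joints'])
for r in rollers(p,s): print(r)
print(pose(s))
E
```

```text
clock: 0.95
position: [551.3, -49.3, 203.5]
ee_rot: [-0.231, 0.973, -0.0, 0.0]
contact_force: [-0.5, 0.3, 0.8]
gripper_width: 85.5
clock: 1.2
position: [551.9, -49.2, 204.9]
ee_rot: [-0.344, 0.939, -0.0, 0.001]
contact_force: [0.1, -0.5, -0.9]
gripper_width: 85.3
[551.94549601 -49.23067358 204.86390075] [-3.44263693e-01  9.38871734e-01 -3.99846916e-04  1.48885417e-03] [ 2.03721060e-01  3.57393647e-01 -3.06471357e-01  4.48849764e-04
 -9.03868386e-01  4.98911557e-01]
(array([544.3,  46.9]), 18.1, np.float64(-6.7), 20, array([222., 409.]))
(array([550.6, -50.6]), 17.8, np.float64(-123.8), 83, array([325., 285.]))
[[-7.62960586e-01 -6.46437710e-01  3.07099174e-03  5.51945496e+02]
 [-6.46440091e-01  7.62964700e-01  2.74306934e-04 -4.92306736e+01]
 [-2.52038064e-03 -1.77592680e-03 -9.99995247e-01  2.04863901e+02]
 [ 0.00000000e+00  0.00000000e+00  0.00000000e+00  1.00000000e+00]]
```

View pics/w2.png

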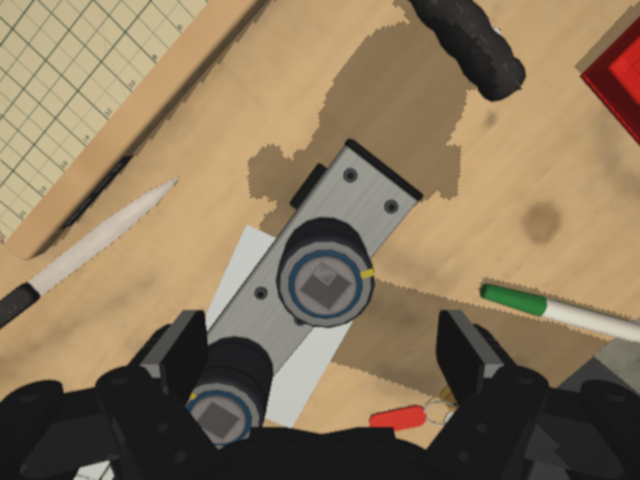

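```bash
python3 -m crank '{"delta_pos":[[0.0018,-0.0002,0.02],[0,0,0.02],[0,0,0.02],[0,0,0.01],[0,0,0.005],[0,0,0],[0,0,0]],"twist":[0,0,0,0,0,0,0]}'
python3 - <<'E'
from h import *
s=arm.read_state(); p,d=imaging.get_image("wrist"); cv2.imwrite("pics/w3.png",p);print(s['position'],s['contact_force'],s['wrist_torque'])
for r in rollers(p,s): print(r)
E
```

```text
clock: 1.83
position: [549.6, -51.1, 129.6]
ee_rot: [-0.343, 0.939, -0.0, 0.001]
contact_force: [0.8, 0.1, 0.1]
gripper_width: 85.3
[549.57516131 -51.13198375 129.58805808] [0.77857311 0.13522997 0.1351247 ] [ 0.015623   -0.02236188  0.00770243]
(array([550.8, -50.8]), 18.0, np.float64(-124.7), 238, array([318., 376.]))
```

View pics/w3.png

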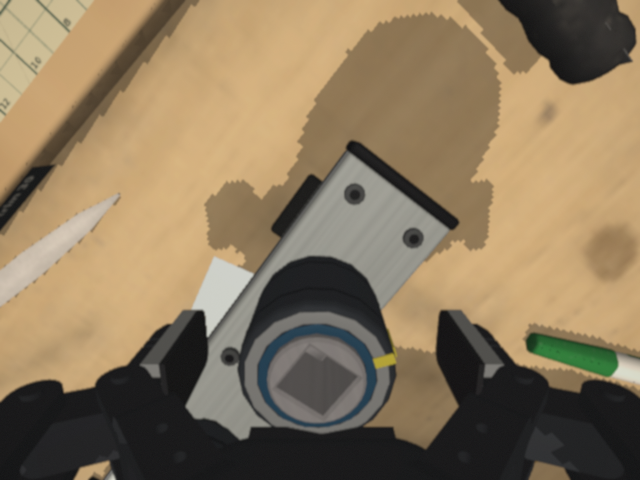

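```bash
python3 -m crank '{"delta_pos":[[-0.0013,-0.0005,0],[0,0,0],[0,0,0],[0,0,0]],"twist":[0,0,0,0]}' 0.66
python3 - <<'E'
from h import *
s=arm.read_state(); p,d=imaging.get_image("wrist"); cv2.imwrite("pics/w4.png",p);print(s['position'],s['contact_force'],s['wrist_torque'],s['gripper_width'])
for r in rollers(p,s): print(r)
E
```

```text
clock: 2.22
position: [550.2, -50.8, 129.4]
ee_rot: [-0.343, 0.939, -0.0, 0.0]
contact_force: [0.3, -0.4, -0.6]
gripper_width: 56.2
[550.20402086 -50.79156644 129.38510424] [ 0.26307868 -0.40125774 -0.57833606] [-0.02004166 -0.00747937  0.00475557] 56.238902727906684
(array([550.8, -50.8]), 18.0, np.float64(-124.9), 246, array([319., 377.]))
```

View pics/w4.png

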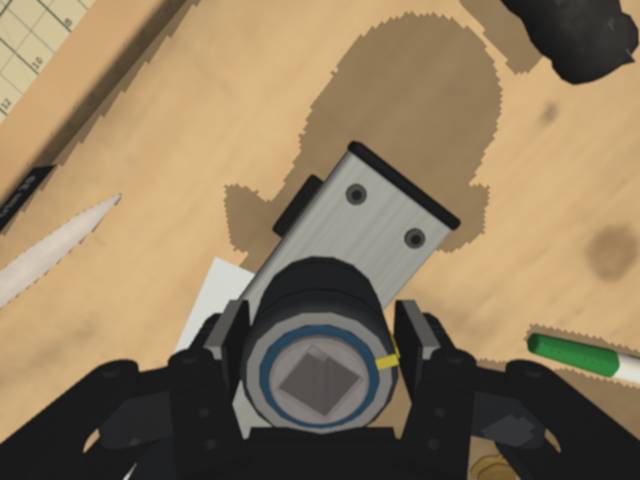

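```bash
python3 -m crank '{"delta_pos":[[-0.0003,0,0],[0,0,0],[0,0,0],[0,0,0],[0,0,0]],"twist":[0,0,0,0,0]}' 0.4
python3 - <<'E'
from h import *
s=arm.read_state(); print(s['position'],s['contact_force'],s['wrist_torque'],s['gripper_width'])
E
```

```text
clock: 2.68
position: [550.1, -50.9, 129.4]
ee_rot: [-0.343, 0.939, -0.0, -0.0]
contact_force: [-1.8, -1.1, 5.2]
gripper_width: 50.3
[550.14029448 -50.930578   129.39265884] [-1.78706364 -1.09789848  5.20808121] [-0.50103937  0.62883347  0.02673862] 50.28742537812359
```

```bash
python3 -m crank '{"delta_pos":[[0.0003,0,-0.0003],[0,0,0],[0,0,0],[0,0,0]],"twist":[0.1,0.1,0.1,0]}' >/dev/null; python3 -c "
from h import *
s=arm.read_state(); print(s['position'],s['contact_force'],s['wrist_torque'],s['gripper_width'],s['joints'][5])"
python3 -m crank '{"delta_pos":[[0,0,0],[0,0,0],[0,0,0],[0,0,0]],"twist":[0.1,0.1,0.1,0]}' >/dev/null; python3 -c "
from h import *
s=arm.read_state(); print(s['position'],s['contact_force'],s['wrist_torque'],s['gripper_width'],s['joints'][5])"
```

```text
[549.89672063 -51.0220292  129.44482893] [-1.12809119 -0.6138987   4.28488692] [-0.47205598  0.5003453   0.01100277] 49.97117537365096 0.19703631244488073
[549.70877571 -51.03089992 129.4233016 ] [-2.42162306 -1.72303084  5.32894644] [-0.44507361  0.70294211  0.01941445] 50.06574247786519 -0.10181460570105637
```

```bash
python3 -m crank '{"delta_pos":[[0.0003,0,-0.0003],[0,0,0],[0,0,0],[0,0,0],[0,0,0]],"twist":[0.1,0.1,0.1,0.1,0]}' >/dev/null; python3 -c "
from h import *
s=arm.read_state(); print(s['position'],s['contact_force'],s['wrist_torque'],s['gripper_width'],s['joints'][5])"
python3 -m crank '{"delta_pos":[[0,0,0],[0,0,0],[0,0,0],[0,0,0],[0,0,0]],"twist":[0.1,0.1,0.1,0.1,0]}' >/dev/null; python3 -c "
from h import *
s=arm.read_state(); print(s['position'],s['contact_force'],s['wrist_torque'],s['gripper_width'],s['joints'][5])"
```

```text
[549.38980044 -50.93482426 129.47315825] [-2.0244033  -0.92311363  4.38357827] [-0.25743482  0.6545095   0.00156463] 50.072009574035164 -0.500605742346065
[549.24054444 -50.79180982 129.44904016] [-2.27813173  0.95970148  4.20536992] [0.05115525 0.88076102 0.00425868] 50.366044291704455 -0.899016870352473
```

```bash
python3 -m crank '{"delta_pos":[[0,0,0],[0,0,0],[0,0,0],[0,0,-0.02],[0,0,-0.02],[0,0,-0.02],[0,0,0]],"twist":[0,0,0,0,0,0,0]}' 1; python3 -m crank '{"delta_pos":[[0.0167,0.0179,0],[0.0167,0.0179,0],[0.0167,0.0179,0],[0.0167,0.0179,0],[0,0,0],[0,0,0]],"twist":[0,0,0,0,0,0]}';python3 - <<'E'
from h import *
s=arm.read_state(); p,d=imaging.get_image("wrist"); cv2.imwrite("pics/w5.png",p);print(s['position'],s['contact_force'],s['wrist_torque'],s['gripper_width'])
for r in rollers(p,s): print(r)
print(pose(s)[:2,:2])
E
```

```text
clock: 4.77
position: [552.2, -50.6, 193.4]
ee_rot: [0.341, 0.94, 0.002, 0.004]
contact_force: [0.8, 0.6, 0.1]
gripper_width: 85.6
clock: 5.27
position: [544.7, 48.0, 188.9]
ee_rot: [0.341, 0.94, -0.0, -0.0]
contact_force: [-0.2, 0.5, 0.1]
gripper_width: 85.5
[544.71511053  47.97884297 188.93851363] [-0.15308768  0.49728695  0.05126368] [-0.00432889  0.03509395  0.00853306] 85.46823654815802
(array([543.9,  47.3]), 17.9, np.float64(-8.1), 88, array([325., 295.]))
(array([549.9, -50.6]), 18.0, np.float64(158.2), 157, array([155., 126.]))
[[-0.76695926  0.64169567]
 [ 0.64169571  0.76695933]]
```

View pics/w5.png

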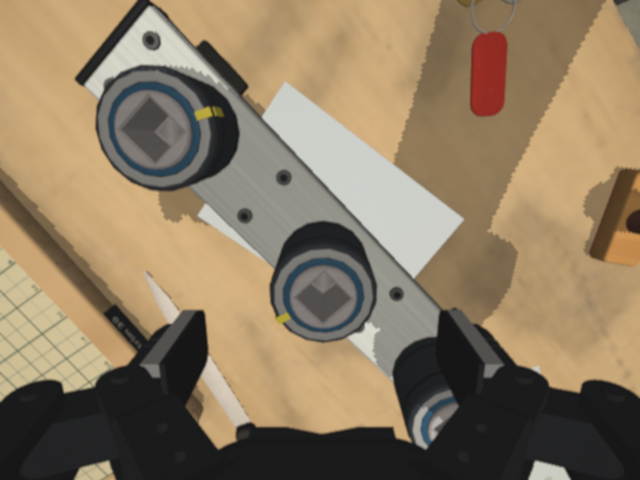

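```bash
python3 -m crank '{"delta_pos":[[0.0002,-0.001,0.02],[0,0,0.02],[0,0,0.015],[0,0,0.004],[0,0,0],[0,0,0]],"twist":[0,0,0,0,0,0]}'; python3 -m crank '{"delta_pos":[[0,0,0],[0,0,0],[0,0,0]],"twist":[0,0,0]}' 0.66
python3 - <<'E'
from h import *
s=arm.read_state(); p,d=imaging.get_image("wrist"); cv2.imwrite("pics/w6.png",p);print(s['position'],s['contact_force'],s['wrist_torque'],s['gripper_width'])
for r in rollers(p,s): print(r, (pose(s)[:3,:3].T@np.append(r[0]-s['position'][:2],0)).round(2))
E
```

```text
clock: 5.82
position: [544.4, 45.8, 130.8]
ee_rot: [0.343, 0.939, 0.0, 0.0]
contact_force: [-0.6, -0.4, -0.4]
gripper_width: 85.7
clock: 6.07
position: [544.4, 46.3, 131.4]
ee_rot: [0.343, 0.939, 0.001, 0.001]
contact_force: [0.4, 0.7, 0.6]
gripper_width: 56.4
[544.41186758  46.34704006 131.44251645] [0.4177769  0.68021624 0.64847577] [ 0.02296047 -0.02068703 -0.04371621] 56.41193046667105
(array([543.8,  47.1]), 18.0, np.float64(-7.4), 186, array([330., 368.])) [ 0.95  0.18 -0.  ]
(array([549.6, -50.7]), 18.2, np.float64(157.2), 469, array([ 77., 137.])) [-6.649e+01 -7.088e+01 -5.000e-02]
```

View pics/w6.png

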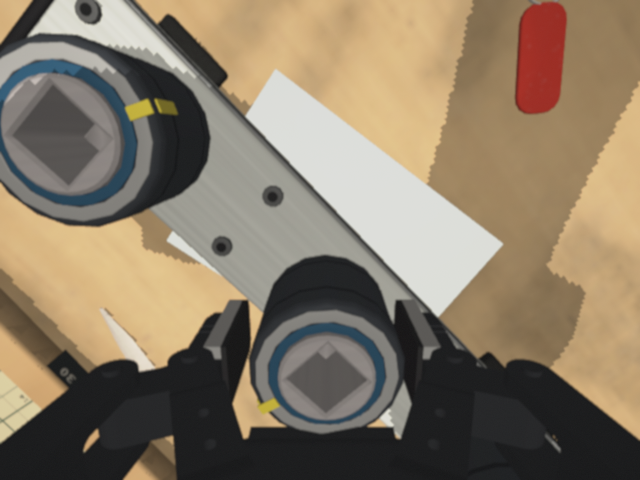

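```bash
python3 -m crank '{"delta_pos":[[0.0019,0,0.001],[0,0,0],[0,0,0],[0,0,0],[0,0,0],[0,0,0]],"twist":[0,0,0,0,0,0]}' 0.4; python3 -c "
from h import *
s=arm.read_state(); print(s['position'],s['contact_force'],s['wrist_torque'],s['gripper_width'],s['joints'][5])"
python3 -m crank '{"delta_pos":[[0,0,0],[0,0,0],[0,0,0],[0,0,0]],"twist":[-0.1,-0.1,-0.1,0]}' >/dev/null; python3 -c "
from h import *
s=arm.read_state(); print(s['position'],s['contact_force'],s['wrist_torque'],s['gripper_width'],s['joints'][5])"
```

```text
clock: 6.62
position: [543.4, 47.7, 130.7]
ee_rot: [0.343, 0.939, 0.001, 0.001]
contact_force: [0.3, -0.1, 5.6]
gripper_width: 49.0
[543.37373861  47.71879597 130.69015607] [ 0.29855282 -0.11881648  5.61439256] [-0.36419728 -0.0896835  -0.01301797] 48.97110239122786 -1.0852117974727498
[543.59667646  47.61799846 130.71366432] [ 1.46921155 -2.17134046  5.73560373] [-0.56763329 -0.2720512  -0.0010623 ] 49.152300438080225 -0.7817997181583008
```

```bash
python3 -m crank '{"delta_pos":[[0,0,0],[0,0,0],[0,0,0],[0,0,0]],"twist":[-0.1,-0.1,-0.1,0]}' >/dev/null; python3 -c "
from h import *
s=arm.read_state(); print(s['position'],s['contact_force'],s['wrist_torque'],s['gripper_width'],s['joints'][5])"
python3 -m crank '{"delta_pos":[[0,0,0],[0,0,0],[0,0,0],[0,0,0]],"twist":[-0.1,-0.1,-0.1,0]}' >/dev/null; python3 -c "
from h import *
s=arm.read_state(); print(s['position'],s['contact_force'],s['wrist_torque'],s['gripper_width'],s['joints'][5])"
```

```text
[543.82758502  47.63609629 130.70038479] [ 1.36370758 -2.80837753  4.82130679] [-0.71046824 -0.6319894  -0.01172427] 49.30376200924137 -0.48357532872122194
[544.03125489  47.78831079 130.71623856] [ 2.285833   -1.89745386  5.10148959] [-0.58164358 -0.68034414 -0.00989983] 49.639575964072705 -0.18450141478572635
```

Free as well. I'll finish its turn and go on to stud 1.

```bash
python3 -m crank '{"delta_pos":[[0,0,0],[0,0,0],[0,0,0],[0,0,0],[0,0,0],[0,0,0]],"twist":[-0.1,-0.1,-0.1,-0.1,-0.1,0]}' >/dev/null; python3 -c "
from h import *
s=arm.read_state(); print(s['position'],s['contact_force'],s['wrist_torque'],s['gripper_width'],s['joints'][5])"
python3 -m crank '{"delta_pos":[[0,0,0],[0,0,0],[0,0,0],[0,0,-0.02],[0,0,-0.02],[0,0,-0.02],[0,0,0],[0,0,0]],"twist":[0,0,0,0,0,0,0,0]}' 1;python3 - <<'E'
from h import *
s=arm.read_state();print(pose(s)); d=np.array([537.4,145.1,190])-s['position']; print((pose(s)[:3,:3].T@d).round(1))
E
```

```text
[544.29522546  48.02613253 130.70481762] [ 2.40947626 -1.37527632  5.47528813] [-0.3660988  -0.98333664  0.00296637] 49.26291062718634 0.31424219482080384
clock: 8.78
position: [542.3, 47.7, 189.9]
ee_rot: [-0.342, 0.94, 0.0, 0.0]
contact_force: [-0.4, -0.1, -0.4]
gripper_width: 85.3
[[-7.65702421e-01 -6.43194826e-01  4.66222427e-04  5.42250635e+02]
 [-6.43194450e-01  7.65702515e-01  7.47059868e-04  4.76677537e+01]
 [-8.37492727e-04  2.72153872e-04 -9.99999612e-01  1.89860179e+02]
 [ 0.00000000e+00  0.00000000e+00  0.00000000e+00  1.00000000e+00]]
[-59.   77.7  -0.1]
```

```bash
python3 -m crank '{"delta_pos":[[-0.0148,0.0194,0],[-0.0148,0.0194,0],[-0.0148,0.0194,0],[-0.0148,0.0194,0],[0,0,0],[0,0,0]],"twist":[0,0,0,0,0,0]}';python3 - <<'E'
from h import *
s=arm.read_state(); p,d=imaging.get_image("wrist"); cv2.imwrite("pics/w7.png",p);print(s['position'],s['contact_force'],s['wrist_torque'],s['gripper_width'])
for r in rollers(p,s): print(r, (pose(s)[:3,:3].T@np.append(r[0]-s['position'][:2],0)).round(2))
E
```

```text
clock: 9.28
position: [536.8, 145.6, 187.8]
ee_rot: [-0.343, 0.939, -0.0, -0.002]
contact_force: [-0.6, -0.3, -0.7]
gripper_width: 85.6
[536.80830894 145.64062128 187.82164797] [-0.61040595 -0.29931605 -0.67002369] [0.00149791 0.05065504 0.0452491 ] 85.64686159608881
(array([538.4, 145. ]), 17.9, np.float64(-141.6), 105, array([319., 296.])) [-0.8  -1.52 -0.  ]
(array([544. ,  48.2]), 17.9, np.float64(70.3), 149, array([464., 111.])) [ 57.36 -79.1    0.12]
```

View pics/w7.png

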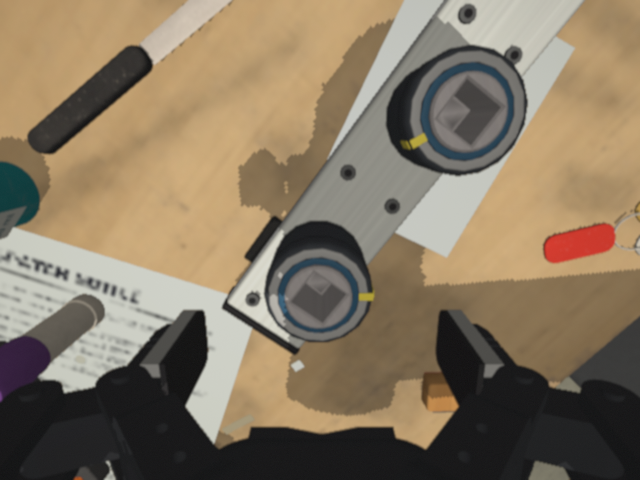

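Run:
```python
from h import *
for n in("scene","side","wrist"):
    d=np.load(f"pics/{n}0.npy"); s=arm.read_state(); s['position']=np.array([624.65,0,302.95]);s['ee_rot']=np.array([9e-5,1,-5e-5,-.0009])
    P=cloud(n,d,s); m=(P[...,2]>48)&(P[...,2]<200)&(P[...,0]>380)&(P[...,0]<700)&(P[...,1]>-130)&(P[...,1]<330)
    k,l,st,c=cv2.connectedComponentsWithStats(m.astype(np.uint8))
    for i in range(1,k):
        if st[i,4]>40: q=P[l==i]; print(n,c[i].round(),q.min(0).round(),q.max(0).round())
```

```text
scene [336. 206.] [524. -73.  49.] [574. -21. 103.]
scene [318. 231.] [517.  26.  50.] [568.  78. 104.]
scene [198. 233.] [694. 236. 158.] [700. 298. 166.]
scene [298. 258.] [512. 124.  50.] [562. 175. 104.]
scene [207. 267.] [691. 243.  48.] [700. 272.  85.]
scene [220. 287.] [618. 285.  49.] [645. 309.  98.]
scene [358. 293.] [380. 157.  48.] [392. 181.  77.]
side [335. 195.] [616. 277.  48.] [643. 301.  96.]
side [360. 198.] [690. 236.  49.] [700. 268.  83.]
side [331. 220.] [511. 118.  48.] [558. 169. 101.]
side [351. 234.] [517.  21.  49.] [566.  70. 100.]
side [374. 250.] [524. -77.  48.] [572. -26. 101.]
wrist [422. 162.] [526. -75.  52.] [575. -25. 103.]
wrist [420. 284.] [520.  22.  50.] [569.  72. 102.]
wrist [418. 386.] [513. 120.  50.] [563. 170. 102.]
wrist [572. 384.] [380. 150.  48.] [393. 168.  70.]
```

```bash
python3 -m crank '{"delta_pos":[[-0.0006,-0.001,0.02],[0,0,0.02],[0,0,0.013],[0,0,0.004],[0,0,0],[0,0,0]],"twist":[0,0,0,0,0,0]}'; python3 -m crank '{"delta_pos":[[0,0,0],[0,0,0],[0,0,0]],"twist":[0,0,0]}' 0.66
python3 - <<'E'
from h import *
s=arm.read_state(); p,d=imaging.get_image("wrist"); cv2.imwrite("pics/w8.png",p);print(s['position'],s['contact_force'],s['wrist_torque'],s['gripper_width'])
for r in rollers(p,s): print(r, (pose(s)[:3,:3].T@np.append(r[0]-s['position'][:2],0)).round(2))
E
```

```text
clock: 9.83
position: [539.1, 144.0, 132.6]
ee_rot: [-0.342, 0.94, -0.0, -0.0]
contact_force: [0.5, 0.2, -0.8]
gripper_width: 85.4
clock: 10.08
position: [539.2, 144.7, 133.4]
ee_rot: [-0.343, 0.939, 0.0, 0.001]
contact_force: [-0.4, 0.0, 0.3]
gripper_width: 56.6
[539.23336643 144.72285321 133.35512252] [-0.38989082  0.0201505   0.32364236] [ 0.06160726  0.0414281  -0.0688323 ] 56.566586940715304
(array([538.6, 144.8]), 18.0, np.float64(-142.1), 218, array([327., 369.])) [ 0.43  0.47 -0.  ]
(array([544. ,  48.3]), 18.1, np.float64(70.4), 344, array([542., 107.])) [ 5.846e+01 -7.682e+01 -7.000e-02]
```

View pics/w8.png

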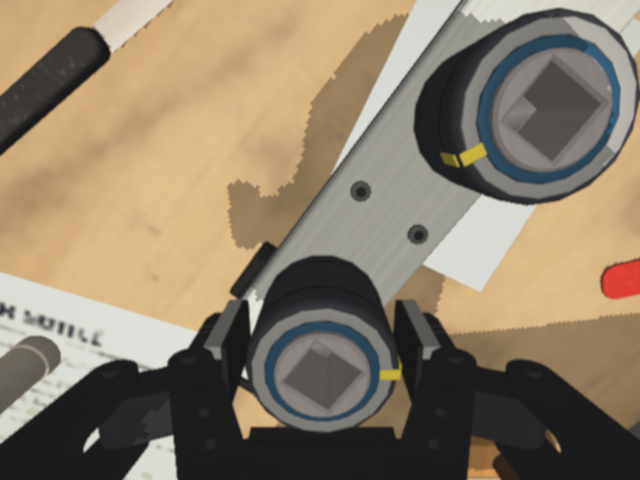

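```bash
python3 -m crank '{"delta_pos":[[0.0008,0.0003,0.003],[0,0,0],[0,0,0],[0,0,0],[0,0,0],[0,0,0]],"twist":[0,0,0,0,0,0]}' 0.4; python3 -c "
from h import *
s=arm.read_state(); print(s['position'],s['contact_force'],s['wrist_torque'],s['gripper_width'],s['joints'][5])"
python3 -m crank '{"delta_pos":[[0,0,0],[0,0,0],[0,0,0],[0,0,0],[0,0,0]],"twist":[0.1,0.1,0.1,0.1,0]}' >/dev/null; python3 -c "
from h import *
s=arm.read_state(); print(s['position'],s['contact_force'],s['wrist_torque'],s['gripper_width'],s['joints'][5])"
```

```text
clock: 10.63
position: [539.1, 144.8, 131.6]
ee_rot: [-0.343, 0.939, -0.0, 0.002]
contact_force: [-0.9, 0.5, 9.0]
gripper_width: 48.8
[539.05173762 144.79310557 131.58936452] [-0.89884927  0.49759816  8.98489056] [-0.06032243  0.52538677  0.00767288] 48.81874994414396 0.14699151716906186
[538.61441971 144.53283808 131.56602383] [-2.50209535 -1.0986955  10.18293716] [-0.17139113  0.82304701  0.2647554 ] 49.20944270744225 -0.2556735698507917
```

```bash
python3 -m crank '{"delta_pos":[[0,0,-0.0005],[0,0,0],[0,0,0],[0,0,0],[0,0,0],[0,0,0]],"twist":[0.1,0.1,0.1,0.1,0.1,0]}' >/dev/null; python3 -c "
from h import *
s=arm.read_state(); print(s['position'],s['contact_force'],s['wrist_torque'],s['gripper_width'],s['joints'][5])"
python3 -m crank '{"delta_pos":[[0,0,0],[0,0,0],[0,0,0],[0,0,0],[0,0,0],[0,0,0],[0,0,0]],"twist":[0.1,0.1,0.1,0.1,0.1,0.1,0]}' >/dev/null
python3 - <<'E'
from h import *
s=arm.read_state(); print(s['position'],s['contact_force'],s['wrist_torque'],s['gripper_width'],s['joints'][5])
p,d=imaging.get_image("wrist"); cv2.imwrite("pics/w9.png",p)
for r in rollers(p,s): print(r)
E
```

```text
[537.93124849 144.46553771 131.60059555] [-3.70647293 -0.25651125  8.97094598] [-0.03285336  1.14845844  0.22841248] 49.38112626698407 -0.7556791687977974
[537.24382113 144.83141118 131.58210163] [-7.18822883  2.81566416 11.2828941 ] [0.75338961 1.93134437 0.20584939] 49.462428850707376 -1.35566859110671
(array([537.6, 144.7]), 17.9, np.float64(131.1), 206, array([324., 371.]))
(array([543.3,  48.4]), 18.1, np.float64(67.9), 304, array([ 67., 168.]))
```

View pics/w9.png

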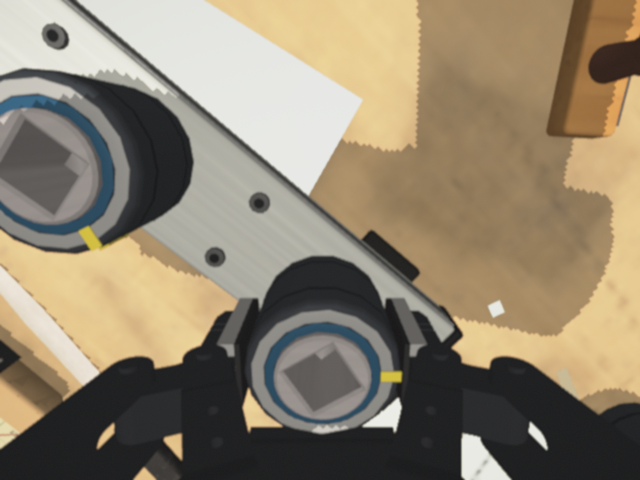

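```bash
python3 -m crank '{"delta_pos":[[0,0,0],[0,0,0],[0,0,0],[0,0,0]],"twist":[0,0,0,0]}' 0.66
python3 - <<'E'
from h import *
s=arm.read_state(); p,d=imaging.get_image("wrist"); cv2.imwrite("pics/w10.png",p);print(s['position'],s['contact_force'],s['wrist_torque'],s['gripper_width'])
for r in rollers(p,s): print(r, (pose(s)[:3,:3].T@np.append(r[0]-s['position'][:2],0)).round(2))
E
```

```text
clock: 12.52
position: [538.2, 144.3, 129.8]
ee_rot: [0.389, 0.921, -0.0, -0.0]
contact_force: [-0.0, 1.1, -0.1]
gripper_width: 56.4
[538.18157741 144.25230174 129.79096861] [-0.02444144  1.10786081 -0.09995507] [-0.01519648 -0.01634602  0.00041348] 56.446337635922184
(array([537.6, 144.9]), 18.0, np.float64(148.5), 267, array([325., 373.])) [ 0.87  0.03 -0.  ]
(array([543.4,  48.4]), 18.1, np.float64(68.1), 317, array([ 73., 165.])) [-7.241e+01 -6.303e+01  1.000e-02]
```

View pics/w10.png

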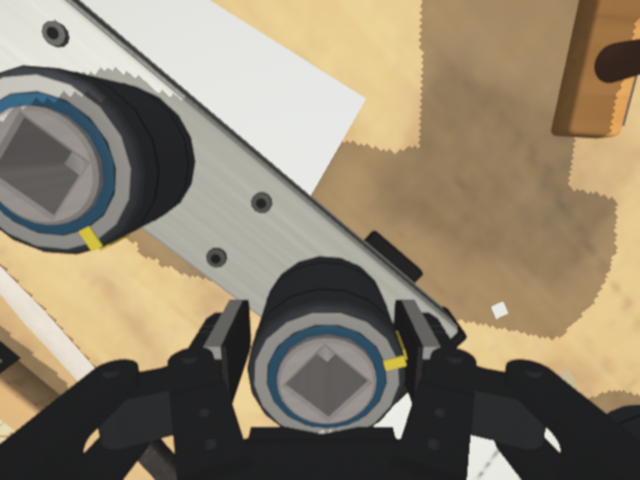

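```bash
python3 -m crank '{"delta_pos":[[0.0014,0,0],[0,0,0],[0,0,0],[0,0,0],[0,0,0]],"twist":[0,0,0,0,0]}' 0.4;  python3 -m crank '{"delta_pos":[[0,0,-0.003],[0,0,-0.004],[0,0,-0.005],[0,0,-0.006],[0,0,0]],"twist":[0,0,0,0,0]}'
```

```text
clock: 12.98
position: [537.4, 145.5, 130.2]
ee_rot: [0.389, 0.921, 0.0, 0.0]
contact_force: [1.5, 0.1, 1.8]
gripper_width: 49.9
clock: 13.4
position: [537.5, 145.5, 149.3]
ee_rot: [0.389, 0.921, 0.001, 0.001]
contact_force: [-0.3, 0.6, -1.9]
gripper_width: 50.1
```

```bash
python3 -m crank '{"delta_pos":[[0,0,-0.01],[0,0,-0.015],[0,0,-0.02],[0,0,-0.02],[0,0,-0.01],[0,0,0]],"twist":[0,0,0,0,0,0]}'
python3 - <<'E'
from h import *
s=arm.read_state(); p,d=imaging.get_image("side"); cv2.imwrite("pics/s1.png",p);print(s['position'],s['joints'])
T=pose(s); print(T[:2,:2]); print((T[:3,:3].T@(np.array([415,-300,s['position'][2]])-s['position'])).round(1))
E
```

```text
clock: 13.9
position: [538.1, 145.8, 226.0]
ee_rot: [0.389, 0.921, 0.002, 0.002]
contact_force: [0.2, 0.3, -1.8]
gripper_width: 49.7
[538.07070611 145.83089289 226.00159051] [ 5.55594324e-01  3.38460982e-01 -2.73840991e-01  5.91207000e-04
 -9.52876874e-01 -1.35554748e+00]
[[-0.69698079  0.71707218]
 [ 0.71708785  0.69697812]]
[-233.9 -399.    -1.8]
```

View pics/s1.png

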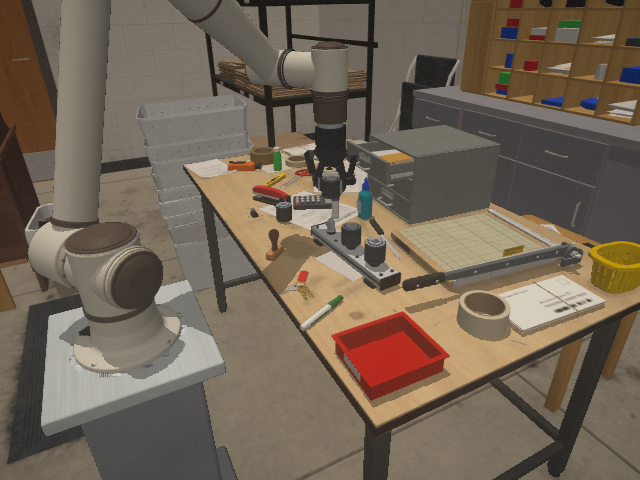

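```bash
python3 -m crank '{"delta_pos":[[-0.01,-0.017,0],[-0.018,-0.0307,0],[-0.018,-0.0307,0],[-0.018,-0.0307,0],[-0.018,-0.0307,0],[-0.018,-0.0307,0],[-0.018,-0.0307,0],[-0.018,-0.0307,0]],"twist":[0,0,0,0,0,0,0,0]}';python3 -m crank '{"delta_pos":[[-0.018,-0.0307,0],[-0.018,-0.0307,0],[-0.018,-0.0307,0],[-0.018,-0.0307,0],[-0.015,-0.027,0],[-0.01,-0.017,0],[0,0,0],[0,0,0]],"twist":[0,0,0,0,0,0,0,0]}'
python3 - <<'E'
from h import *
s=arm.read_state(); p,d=imaging.get_image("wrist"); cv2.imwrite("pics/w11.png",p)
p,d=imaging.get_image("side"); cv2.imwrite("pics/s2.png",p)
T=pose(s); print(T[:2,:2]); print((T[:3,:3].T@(np.array([415,-300,110])-s['position'])).round(1),s['contact_force'])
E
```

```text
clock: 14.62
position: [463.8, -115.2, 221.6]
ee_rot: [0.389, 0.921, -0.001, -0.002]
contact_force: [0.7, -0.5, -1.7]
gripper_width: 50.2
clock: 15.28
position: [412.2, -300.1, 221.4]
ee_rot: [0.391, 0.92, 0.0, -0.002]
contact_force: [0.2, 0.6, -2.4]
gripper_width: 50.1
[[-0.69460549  0.71938417]
 [ 0.71938328  0.69461151]]
[ -2.3   2.2 111.4] [ 0.1594318   0.62613889 -2.38290206]
```

View pics/w11.png

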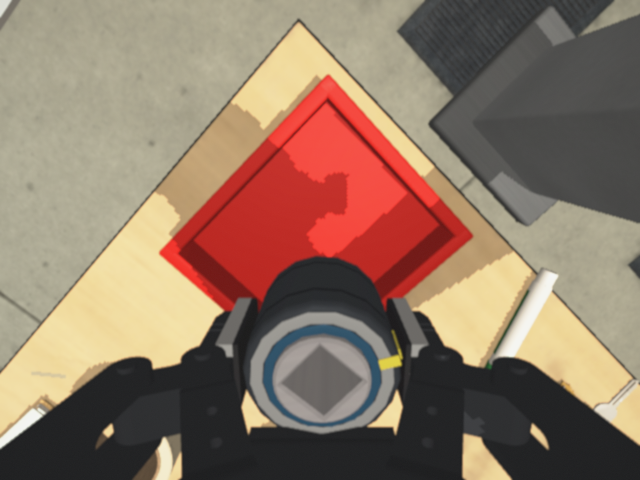

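View pics/s2.png

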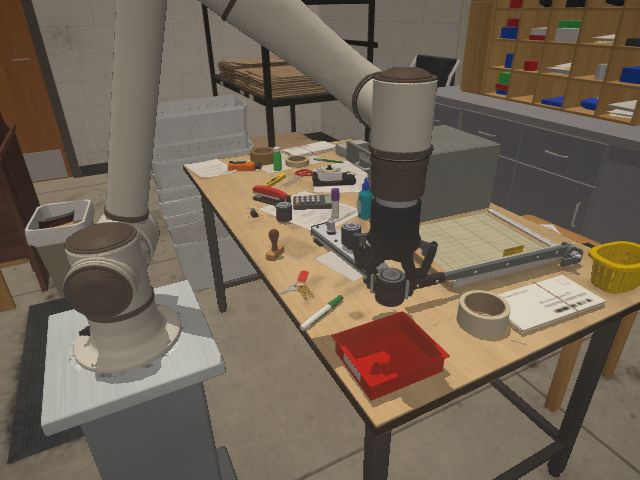

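```bash
python3 -m crank '{"delta_pos":[[-0.0022,0.0022,0.02],[0,0,0.03],[0,0,0.03],[0,0,0.025],[0,0,0.015],[0,0,0.006],[0,0,0],[0,0,0]],"twist":[0,0,0,0,0,0,0,0]}';python3 - <<'E'
from h import *
s=arm.read_state(); p,d=imaging.get_image("scene"); cv2.imwrite("pics/s3.png",p[130:280,320:520].repeat(4,0).repeat(4,1)); print(s['position'],s['contact_force'])
E
```

```text
clock: 16.05
position: [417.4, -299.2, 97.5]
ee_rot: [0.389, 0.921, -0.0, 0.0]
contact_force: [0.1, 0.3, -1.5]
gripper_width: 50.0
[ 417.3517525  -299.21251266   97.48750097] [ 0.1110594   0.34126375 -1.51965983]
```

View pics/s3.png

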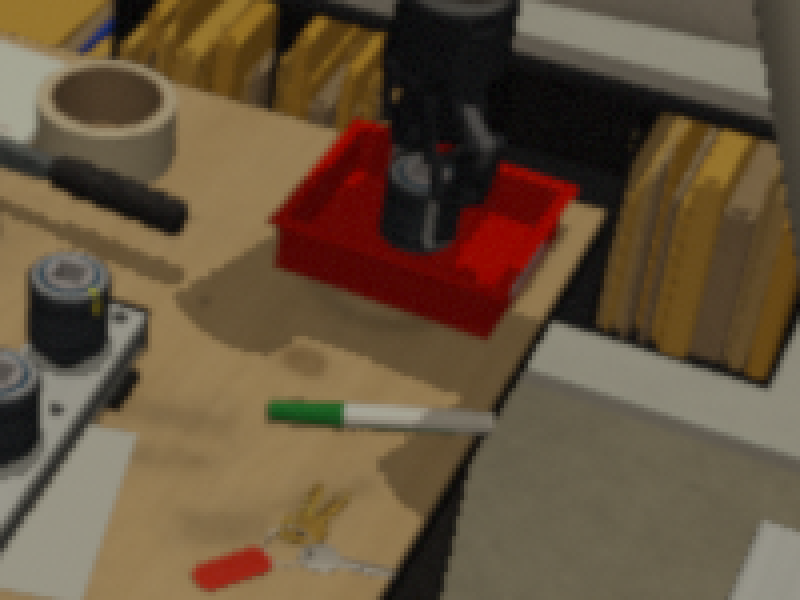

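The roller is inside the tray, just above the floor. I'll lower it slowly until it touches.

```bash
python3 -m crank '{"delta_pos":[[0,0,0.003],[0,0,0.002],[0,0,0.001],[0,0,0.001],[0,0,0]],"twist":[0,0,0,0,0]}'; python3 -m crank '{"delta_pos":[[0,0,0.001],[0,0,0],[0,0,0]],"twist":[0,0,0]}'
```

```text
clock: 16.52
position: [416.5, -299.7, 90.1]
ee_rot: [0.389, 0.921, 0.0, 0.0]
contact_force: [0.1, 0.0, -1.9]
gripper_width: 50.2
clock: 16.77
position: [416.6, -299.7, 89.0]
ee_rot: [0.389, 0.921, -0.0, -0.0]
contact_force: [-0.3, 0.2, -1.9]
gripper_width: 50.4
```

```bash
python3 -m crank '{"delta_pos":[[0,0,0.0006],[0,0,0.0006],[0,0,0]],"twist":[0,0,0]}'; python3 -m crank '{"delta_pos":[[0,0,0.0006],[0,0,0],[0,0,0]],"twist":[0,0,0]}'
```

```text
clock: 17.02
position: [416.7, -299.7, 88.2]
ee_rot: [0.389, 0.921, -0.0, 0.0]
contact_force: [-1.4, 0.1, 1.5]
gripper_width: 50.2
clock: 17.27
position: [416.7, -299.7, 88.0]
ee_rot: [0.389, 0.921, -0.0, 0.0]
contact_force: [-1.5, 0.8, 5.0]
gripper_width: 50.0
```

```bash
python3 -m crank '{"delta_pos":[[0,0,0],[0,0,0],[0,0,0],[0,0,-0.005],[0,0,-0.015],[0,0,-0.03],[0,0,-0.035],[0,0,-0.035]],"twist":[0,0,0,0,0,0,0,0]}' 0.72; python3 -m crank '{"delta_pos":[[0,0,-0.02],[0,0,0]],"twist":[0,0]}' 1
python3 - <<'E'
from h import *
s=arm.read_state(); p,d=imaging.get_image("side"); cv2.imwrite("pics/s4.png",p); print(s['position'],s['joints'])
p,d=imaging.get_image("scene"); cv2.imwrite("pics/s5.png",p);P=cloud("scene",d);z=P[...,2]
m=(np.hypot(P[...,0]-484,P[...,1]-357)<40)&(z>44)&(z<62);print(m.sum(),((P[m].min(0)+P[m].max(0))/2))
m=(np.hypot(P[...,0]-415,P[...,1]+300)<60)&(z>46)&(z<70);print(m.sum(),P[m].min(0),P[m].max(0))
T=pose(s); print((T[:3,:3].T@(np.array([485,356,s['position'][2]])-s['position'])).round(1))
cv2.imwrite("pics/c5.png",cv2.resize(p[320:380,230:310],None,fx=8,fy=8,interpolation=cv2.INTER_CUBIC))
E
```

```text
clock: 17.93
position: [416.1, -299.5, 208.4]
ee_rot: [0.389, 0.921, -0.0, -0.001]
contact_force: [1.8, -1.6, 0.1]
gripper_width: 61.2
clock: 18.1
position: [418.8, -300.6, 232.9]
ee_rot: [0.389, 0.921, -0.0, 0.006]
contact_force: [0.5, 0.9, -0.5]
gripper_width: 83.4
[ 418.78722667 -300.64836171  232.86083885] [-0.30681459  0.26226647 -0.36764064  0.00180111 -0.92954996 -0.49319143]
448 [485.03250106 357.31133965  50.64029034]
208 [ 393.82302891 -322.69786058   46.06806783] [ 441.21472649 -267.32138281   62.12797771]
[424.4 505.4  -2.5]
```

View pics/s4.png

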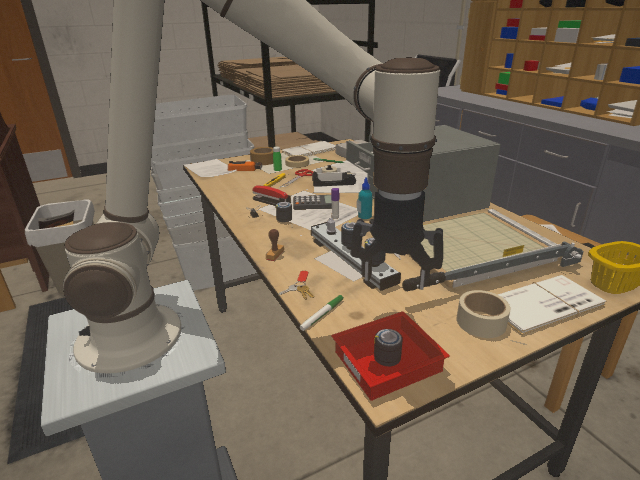

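View pics/c5.png

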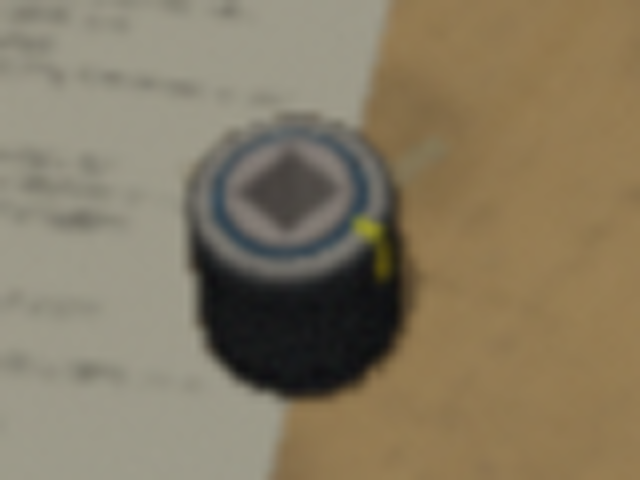

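```bash
python3 -m crank '{"delta_pos":[[0.0118,0.014,0],[0.0236,0.0281,0],[0.0236,0.0281,0],[0.0236,0.0281,0],[0.0236,0.0281,0],[0.0236,0.0281,0],[0.0236,0.0281,0],[0.0236,0.0281,0]],"twist":[0,0,0,0,0,0,0,0]}';python3 -m crank '{"delta_pos":[[0.0236,0.0281,0],[0.0236,0.0281,0],[0.0236,0.0281,0],[0.0236,0.0281,0],[0.0236,0.0281,0],[0.0236,0.0281,0],[0.0236,0.0281,0],[0.0236,0.0281,0]],"twist":[0,0,0,0,0,0,0,0]}'; python3 -m crank '{"delta_pos":[[0.0236,0.0281,0],[0.0236,0.0281,0],[0.0118,0.014,0.02],[0,0,0.02],[0,0,0.01],[0,0,0]],"twist":[0,0,0,0,0,0]}';python3 - <<'E'
from h import *
s=arm.read_state(); p,d=imaging.get_image("wrist"); cv2.imwrite("pics/w12.png",p)
print(s['position'],s['joints'])
T=pose(s)
for r in rollers(p,s,52): print(r, (T[:3,:3].T@np.append(r[0]-s['position'][:2],0)).round(2))
E
```

```text
clock: 18.87
position: [443.4, -24.3, 225.8]
ee_rot: [0.39, 0.921, -0.001, -0.001]
contact_force: [0.3, -0.6, 0.2]
gripper_width: 84.9
clock: 19.53
position: [473.3, 267.6, 225.4]
ee_rot: [0.389, 0.921, -0.002, -0.001]
contact_force: [1.3, -0.6, 0.1]
gripper_width: 85.4
clock: 20.03
position: [481.7, 355.8, 172.6]
ee_rot: [0.39, 0.921, -0.005, -0.002]
contact_force: [0.9, -0.4, -0.6]
gripper_width: 85.3
[481.67582771 355.75739547 172.64990066] [ 9.05925193e-01  4.65150704e-01 -2.22094710e-01 -1.19785710e-03
 -8.93170416e-01 -1.70569600e+00]
(array([485.2, 353.9]), 17.8, None, 0, array([315., 276.])) [-3.79  1.24 -0.01]
```

View pics/w12.png

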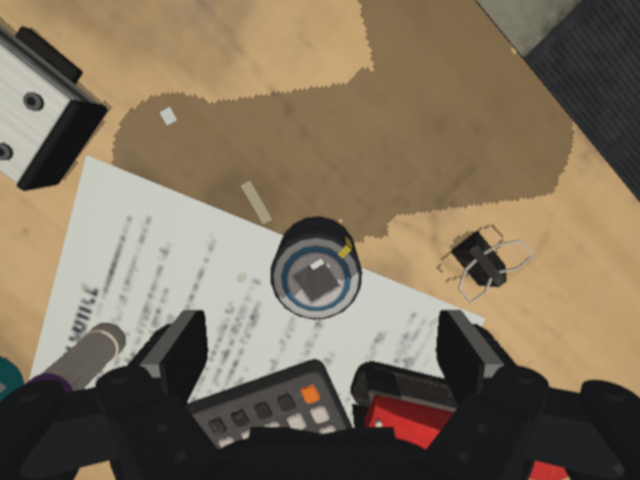

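Run:
```python
from h import *
s=arm.read_state(); T=pose(s); p=cv2.imread("pics/w12.png"); 
c=np.array([485.2,353.9])
for n in("scene","side"):
    _,d=imaging.get_image(n); P=cloud(n,d); Q=P-np.append(c,0); r=np.hypot(Q[...,0],Q[...,1]); a=np.degrees(np.arctan2(Q[...,1],Q[...,0]))
    m=(r<110)&(r>34)&(P[...,2]>10)&(P[...,2]<90)
    for lo in range(-180,180,20):
        k=m&(a>=lo)&(a<lo+20)
        if k.sum()>3: print(n,lo,'rmin',r[k].min().round(),'zmax',P[k][:,2].max().round(),k.sum())
g=cv2.cvtColor(p,cv2.COLOR_BGR2GRAY); 
cr=cv2.resize(p[225:325,265:370],None,fx=6,fy=6,interpolation=cv2.INTER_CUBIC); cv2.imwrite("pics/c12.png",cr)
print(np.degrees(np.arctan2(T[1,0],T[0,0])))
```

```text
scene 20 rmin 86.0 zmax 21.0 124
scene 40 rmin 83.0 zmax 21.0 137
scene 60 rmin 89.0 zmax 48.0 103
scene 120 rmin 88.0 zmax 31.0 92
side 0 rmin 103.0 zmax 16.0 6
side 20 rmin 80.0 zmax 19.0 44
side 40 rmin 77.0 zmax 18.0 25
side 60 rmin 84.0 zmax 48.0 67
side 120 rmin 90.0 zmax 26.0 19
134.14304619111698
```

View pics/c12.png

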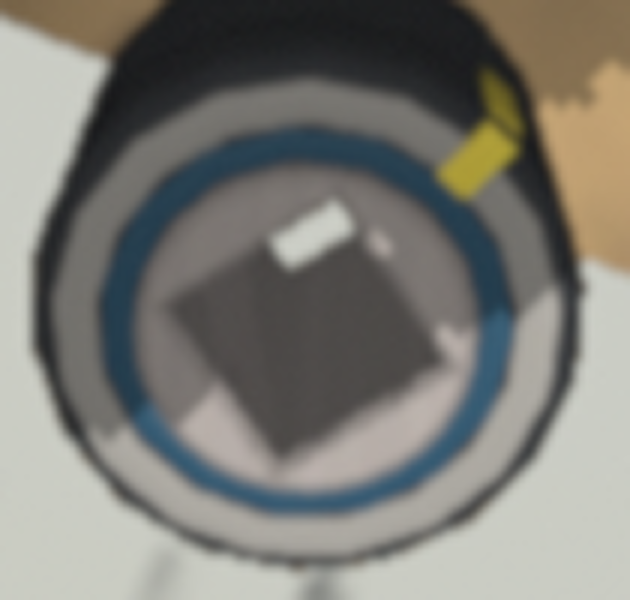

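Run:
```python
from h import *
s=arm.read_state()
C=np.array([ray("wrist",265+x/6,225+y/6,54,s)[:2] for x,y in [(165,305),(275,468),(450,360),(345,205)]])
for i in range(4):
    e=C[(i+1)%4]-C[i]; print(np.hypot(*e).round(1), np.degrees(np.arctan2(e[1],e[0])).round(1), np.degrees(np.arctan2(e[1],e[0]))%90)
print(C.mean(0))
```

```text
18.5 75.6 75.61739190272637
18.9 168.0 77.97694842530501
17.3 -103.1 76.94565820758326
18.5 -15.5 74.53357427458572
[489.59040816 357.95693255]
```

Run:
```python
from h import *
s=arm.read_state(); p,d=imaging.get_image("wrist"); cv2.imwrite("pics/w13.png",p); np.save("pics/w13.npy",d)
print(s['clock'],s['position'],s['ee_rot']); T=pose(s)
for r in rollers(p,s,52): print(r, (T[:3,:3].T@np.append(r[0]-s['position'][:2],0)).round(2))
u0,v0=[int(x) for x in r[4]]
cv2.imwrite("pics/c13.png",cv2.resize(p[225:325,265:370],None,fx=6,fy=6,interpolation=cv2.INTER_CUBIC))
```

```text
20.1833 [483.72603937 356.93806761 177.63770752] [3.89628030e-01 9.20972283e-01 4.44602026e-06 2.27678739e-04]
(array([485.3, 354.1]), 17.8, None, 0, array([317., 268.])) [-3.13 -0.85  0.  ]
```

View pics/c13.png

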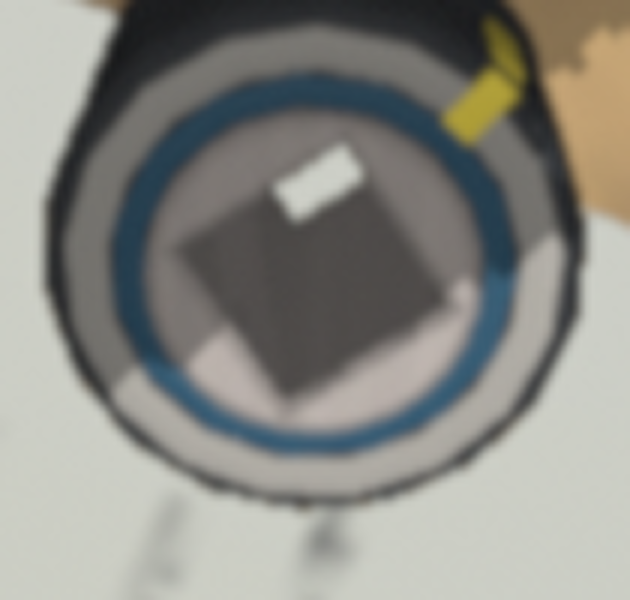

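Run:
```python
from h import *
s=arm.read_state(); print(s['position'])
C=np.array([ray("wrist",265+x/6,225+y/6,54,s)[:2] for x,y in [(175,248),(288,408),(452,304),(350,143)]])
for i in range(4):
    e=C[(i+1)%4]-C[i]; print(np.hypot(*e).round(1), (np.degrees(np.arctan2(e[1],e[0]))%90).round(1))
print(C.mean(0))
```

```text
[483.8921175  357.14068308 178.25189204]
18.2 77.1
17.8 78.5
17.5 75.4
18.2 76.3
[485.5611052  355.06710594]
```

```bash
python3 -m crank '{"delta_pos":[[-0.003,-0.0008,0.02],[0,0,0.025],[0,0,0.02],[0,0,0.015],[0,0,0.008],[0,0,0.003],[0,0,0],[0,0,0]],"twist":[0,0,0,0,0,0,0,0]}'; python3 -m crank '{"delta_pos":[[0,0,0],[0,0,0],[0,0,0]],"twist":[0,0,0]}' 0.66
python3 - <<'E'
from h import *
s=arm.read_state(); p,d=imaging.get_image("wrist"); cv2.imwrite("pics/w14.png",p);print(s['position'],s['contact_force'],s['gripper_width'])
for r in rollers(p,s,52): print(r, (pose(s)[:3,:3].T@np.append(r[0]-s['position'][:2],0)).round(2))
E
```

```text
clock: 20.9
position: [485.5, 355.2, 87.5]
ee_rot: [0.389, 0.921, 0.001, 0.0]
contact_force: [0.8, -0.7, -0.6]
gripper_width: 85.2
clock: 21.15
position: [485.1, 355.0, 87.1]
ee_rot: [0.389, 0.921, 0.001, 0.0]
contact_force: [0.4, -0.2, 0.6]
gripper_width: 56.0
[485.14053733 355.04992819  87.09811722] [ 0.36219276 -0.19392783  0.60890648] 56.046972347611295
(array([485.1, 353.9]), 18.0, None, 0, array([319., 365.])) [-0.8  -0.83 -0.  ]
```

View pics/w14.png

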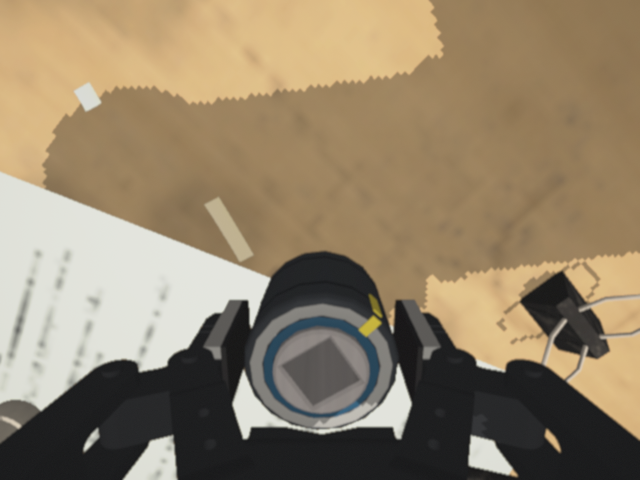

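```bash
python3 -m crank '{"delta_pos":[[0,-0.0007,0],[0,0,0],[0,0,0],[0,0,0],[0,0,0]],"twist":[0,0,0,0,0]}' 0.4;  python3 -m crank '{"delta_pos":[[0,0,-0.01],[0,0,-0.02],[0,0,-0.03],[0,0,-0.03],[0,0,-0.01],[0,0,0],[0,0,0]],"twist":[-0.1,-0.1,-0.1,0,0,0,0]}'
python3 - <<'E'
from h import *
s=arm.read_state(); p,d=imaging.get_image("wrist"); cv2.imwrite("pics/w15.png",p);print(s['position'],s['contact_force'],s['gripper_width'])
T=pose(s); print(np.degrees(np.arctan2(T[1,0],T[0,0])), (T[:3,:3].T@(np.array([537.8,145.0,s['position'][2]])-s['position'])).round(1))
cv2.imwrite("pics/c15.png",cv2.resize(p[310:440,250:400],None,fx=5,fy=4.6,interpolation=cv2.INTER_CUBIC))
E
```

```text
clock: 21.62
position: [484.7, 354.9, 87.0]
ee_rot: [0.389, 0.921, 0.001, 0.0]
contact_force: [-1.7, 1.4, 5.9]
gripper_width: 50.1
clock: 22.2
position: [483.7, 353.6, 185.1]
ee_rot: [0.248, 0.969, -0.001, -0.001]
contact_force: [0.0, -0.6, -2.1]
gripper_width: 50.3
[483.74814431 353.58941487 185.095161  ] [ 0.03721281 -0.55106848 -2.0688686 ] 50.2968361369345
151.2861525987827 [-1.476e+02 -1.570e+02  1.000e-01]
```

View pics/c15.png

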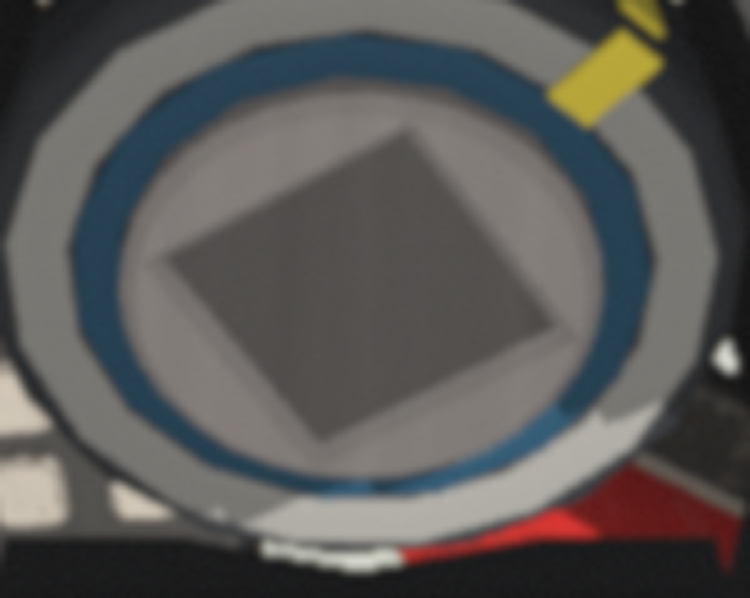

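Run:
```python
from h import *
s=arm.read_state(); z=s['position'][2]-33; print(s['position'])
C=np.array([ray("wrist",250+x/5,310+y/4.6,z,s)[:2] for x,y in [(168,258),(410,127),(555,322),(322,443)]])
for i in range(4):
    e=C[(i+1)%4]-C[i]; print(np.hypot(*e).round(1), (np.degrees(np.arctan2(e[1],e[0]))%90).round(1))
T=pose(s); print(C.mean(0), T[:3,:3].T@np.append(C.mean(0)-s['position'][:2],0))
p=cv2.imread("pics/w15.png")
for r in rollers(p,s,z-2): print(r,T[:3,:3].T@np.append(r[0]-s['position'][:2],0))
```

```text
[483.43245928 353.2287113  184.07326643]
17.6 4.8
17.2 3.1
17.3 4.9
17.2 4.0
[482.85676995 352.24134776] [ 0.03057305 -1.14251962  0.00438131]
(array([483.1, 352.2]), 17.9, np.float64(126.8), 278, array([327., 371.])) [-0.2026145  -1.06193683  0.00369492]
```

```bash
python3 -m crank '{"delta_pos":[[-0.0174,-0.0185,-0.008],[-0.026,-0.0274,0],[-0.026,-0.0274,0],[-0.026,-0.0274,0],[-0.026,-0.0274,0],[-0.026,-0.0274,0],[0,0,0],[0,0,0]],"twist":[0,0,0,0,0,0,0,0]}'; python3 -m crank '{"delta_pos":[[0,0,0],[0,0,0]],"twist":[0,0]}';python3 - <<'E'
from h import *
s=arm.read_state(); p,d=imaging.get_image("wrist"); cv2.imwrite("pics/w16.png",p);print(s['position'],s['contact_force'],s['gripper_width'])
T=pose(s); print(np.degrees(np.arctan2(T[1,0],T[0,0])), (T[:3,:3].T@(np.array([538.1,145.9,s['position'][2]])-s['position'])).round(1))
z=s['position'][2]-35
for r in rollers(p,s,z): print(r,T[:3,:3].T@np.append(r[0]-s['position'][:2],0))
for r in rollers(p,s,98): print(r)
for n in("scene","side"):
    p,d=imaging.get_image(n); cv2.imwrite(f"pics/{n}6.png",p)
    u,v=map(int,proj(n,np.array([538,146,90]))); cv2.imwrite(f"pics/{n}6c.png",cv2.resize(p[v-50:v+50,u-60:u+60],None,fx=6,fy=6,interpolation=cv2.INTER_CUBIC))
E
```

```text
clock: 22.92
position: [538.5, 144.5, 191.7]
ee_rot: [0.25, 0.968, -0.002, -0.002]
contact_force: [-0.0, -0.5, -1.3]
gripper_width: 50.2
clock: 23.08
position: [538.7, 147.6, 193.0]
ee_rot: [0.247, 0.969, -0.001, -0.001]
contact_force: [0.2, 0.3, -1.9]
gripper_width: 49.8
[538.71756839 147.63729595 192.96373771] [ 0.22021322  0.33765357 -1.89255302] 49.768402774266896
151.39652036700622 [-0.3 -1.8  0. ]
(array([538.5, 146.7]), 17.9, np.float64(127.4), 124, array([324., 368.])) [-0.25771068 -0.92706152  0.00135924]
(array([543.4,  48.2]), 18.0, np.float64(68.3), 131, array([193.,  97.]))
```

View pics/scene6c.png

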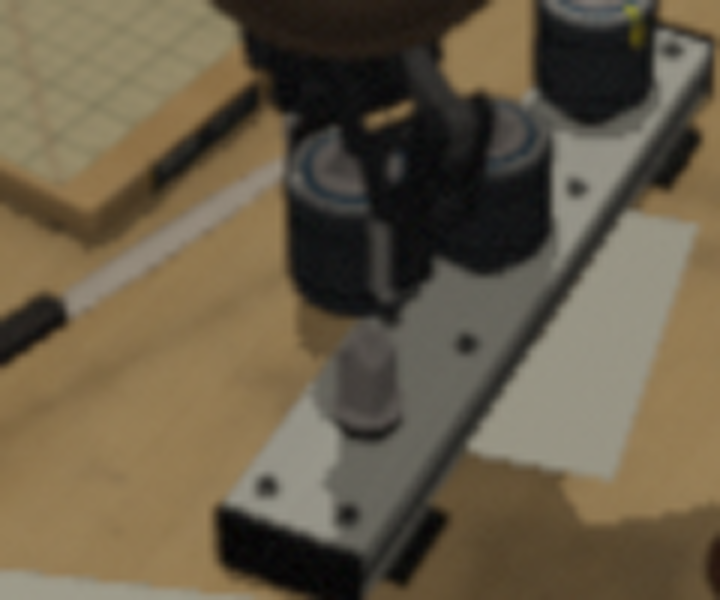

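View pics/side6c.png

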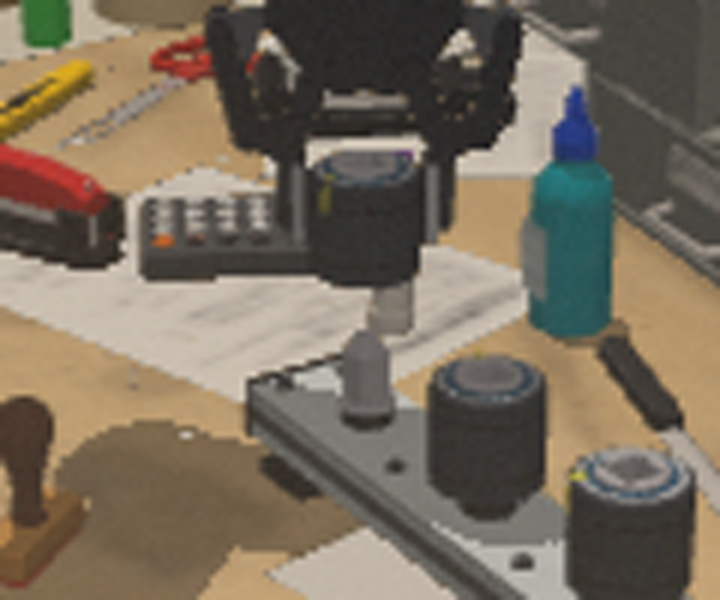

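```bash
python3 -m crank '{"delta_pos":[[-0.0002,-0.0018,0.01],[0,0,0.01],[0,0,0.003],[0,0,0],[0,0,0],[0,0,0]],"twist":[0,0,0,0,0,0]}';python3 - <<'E'
from h import *
s=arm.read_state(); p,d=imaging.get_image("wrist"); print(s['position'],s['contact_force'],s['gripper_width'])
T=pose(s); z=s['position'][2]-35
for r in rollers(p,s,z): print(r)
for r in rollers(p,s,98): print(r)
for n in("scene","side"):
    p,d=imaging.get_image(n)
    u,v=map(int,proj(n,np.array([538,146,90]))); cv2.imwrite(f"pics/{n}7c.png",cv2.resize(p[v-50:v+50,u-50:u+50],None,fx=4,fy=4,interpolation=cv2.INTER_CUBIC))
cv2.imwrite("pics/c7.png",np.hstack([cv2.imread("pics/scene7c.png"),cv2.imread("pics/side7c.png")]))
E
```

```text
clock: 23.73
position: [538.7, 145.6, 171.3]
ee_rot: [0.247, 0.969, 0.0, 0.0]
contact_force: [-0.3, 0.3, -1.9]
gripper_width: 49.7
[538.73107635 145.55620906 171.30270432] [-0.28196639  0.31492931 -1.93996291] 49.70685998265143
(array([538.6, 144.7]), 17.9, np.float64(142.8), 325, array([322., 366.]))
(array([533. ,  57.3]), 13.2, np.float64(31.4), 180, array([177.,  93.]))
(array([543.4,  48.2]), 18.0, np.float64(68.5), 180, array([177.,  93.]))
```

View pics/c7.png

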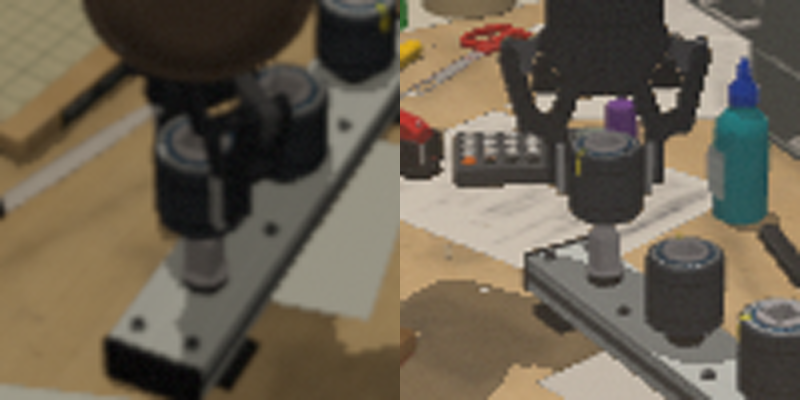

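```bash
python3 -m crank '{"delta_pos":[[0.0007,-0.0002,0.003],[0,0,0.003],[0,0,0.003],[0,0,0]],"twist":[0,0,0,0]}'; python3 -m crank '{"delta_pos":[[0,0,0.003],[0,0,0.002],[0,0,0]],"twist":[0,0,0]}'; python3 -m crank '{"delta_pos":[[0,0,0.002],[0,0,0.002],[0,0,0]],"twist":[0,0,0]}'
```

```text
clock: 24.22
position: [537.4, 145.4, 161.4]
ee_rot: [0.248, 0.969, -0.001, -0.001]
contact_force: [0.4, 0.2, -2.2]
gripper_width: 50.0
clock: 24.47
position: [537.5, 145.5, 156.6]
ee_rot: [0.247, 0.969, -0.0, -0.0]
contact_force: [-0.6, 1.1, -1.8]
gripper_width: 49.8
clock: 24.72
position: [537.6, 145.5, 152.8]
ee_rot: [0.247, 0.969, -0.0, -0.0]
contact_force: [-0.4, -0.0, -1.2]
gripper_width: 50.5
```

```bash
python3 -m crank '{"delta_pos":[[0,0,0.003],[0,0,0.003],[0,0,0.003],[0,0,0]],"twist":[0,0,0,0]}'; python3 -m crank '{"delta_pos":[[0,0,0.003],[0,0,0.003],[0,0,0.002],[0,0,0]],"twist":[0,0,0,0]}'
```

```text
clock: 25.05
position: [537.4, 145.4, 143.4]
ee_rot: [0.248, 0.969, -0.0, -0.001]
contact_force: [0.2, 0.5, -2.9]
gripper_width: 50.2
clock: 25.38
position: [537.5, 145.5, 135.6]
ee_rot: [0.247, 0.969, -0.0, -0.0]
contact_force: [0.5, -0.2, -1.3]
gripper_width: 50.0
```

```bash
python3 -m crank '{"delta_pos":[[0,0,0.001],[0,0,0.001],[0,0,0]],"twist":[0,0,0]}'; python3 -m crank '{"delta_pos":[[0,0,0.0007],[0,0,0.0006],[0,0,0]],"twist":[0,0,0]}'
```

```text
clock: 25.63
position: [537.8, 145.6, 134.1]
ee_rot: [0.247, 0.969, -0.0, -0.0]
contact_force: [0.1, 0.6, -2.6]
gripper_width: 49.5
clock: 25.88
position: [537.9, 145.6, 133.2]
ee_rot: [0.247, 0.969, 0.0, 0.0]
contact_force: [-0.4, 0.0, 0.4]
gripper_width: 50.2
```

```bash
python3 -m crank '{"delta_pos":[[0,0,0.0007],[0,0,0.0005],[0,0,0]],"twist":[0,0,0]}'
```

```text
clock: 26.13
position: [538.0, 145.7, 132.9]
ee_rot: [0.247, 0.969, 0.0, 0.0]
contact_force: [-2.0, -0.6, 6.6]
gripper_width: 49.8
```

```bash
python3 -m crank '{"delta_pos":[[0,0,0],[0,0,0],[0,0,0],[0,0,-0.005],[0,0,-0.02],[0,0,-0.03],[0,0,-0.03],[0,0,-0.02]],"twist":[0,0,0,0,0,0,0,0]}' 0.9; python3 -m crank '{"delta_pos":[[0.02,-0.03,-0.02],[0.02,-0.03,-0.02],[0,0,0],[0,0,0],[0,0,0]],"twist":[0,0,0,0,0]}' 1
python3 - <<'E'
from h import *
s=arm.read_state(); p,d=imaging.get_image("wrist"); cv2.imwrite("pics/w17.png",p);print(s['position'],s['contact_force'])
for r in rollers(p,s): print(r)
for n in("wrist","scene","side"):
    p,d=imaging.get_image(n); cv2.imwrite(f"pics/{n}8.png",p); P=cloud(n,d,s); z=P[...,2]
    for c in [(537.7,145),(543.9,47.5),(550.7,-50.6)]:
        m=(np.hypot(P[...,0]-c[0],P[...,1]-c[1])<20)&(z>80)&(z<125)
        h,b=np.histogram(z[m],bins=np.arange(90,106,1)); print(n,c,h, np.percentile(z[m],[80,95]).round(1) if m.sum() else None)
E
```

```text
clock: 26.8
position: [538.6, 145.8, 239.9]
ee_rot: [0.247, 0.969, 0.001, 0.002]
contact_force: [0.2, 0.4, 0.6]
gripper_width: 77.0
clock: 27.22
position: [474.1, 112.2, 277.1]
ee_rot: [0.247, 0.969, 0.001, 0.0]
contact_force: [-0.1, 0.5, 1.2]
gripper_width: 85.4
[474.05900208 112.20580882 277.12144696] [-0.1241301   0.52109198  1.20327159]
(array([543.3,  48. ]), 17.8, np.float64(68.5), 32, array([184., 208.]))
(array([549.7, -50.5]), 17.8, np.float64(158.0), 68, array([76., 68.]))
wrist (537.7, 145) [ 14  22  24  18  22  26  46 329 526 282 392 189  13   0   0] [100.5 101.3]
wrist (543.9, 47.5) [ 18  19  18  20  18  25  72 452 638 344 513 219  22   0   0] [100.4 101.3]
wrist (550.7, -50.6) [ 40  41  34  42  41  56 127 651 824 546 575 335  26   0   0] [100.4 101.4]
scene (537.7, 145) [ 2  5  1  5  5 13 21 37 34 21 18  7  2  0  0] [ 99.4 101. ]
scene (543.9, 47.5) [ 6  3  2  4  8 15 26 19 25 18 16  5  1  0  1] [ 99.3 100.9]
scene (550.7, -50.6) [ 0  5  4  3  8 13  9 15 19 11  9  8  0  0  0] [ 99.3 101.3]
side (537.7, 145) [ 0  3  3  3  1 16 14 17 13  5  1  0  0  0  0] [98.2 99.6]
side (543.9, 47.5) [ 1  2  1  2  5 11 19 16 14  9  3  1  0  0  0] [98.6 99.9]
side (550.7, -50.6) [ 1  3  0  3  9  9 25 25 15 16  4  0  0  0  0] [98.7 99.8]
```

View pics/w17.png

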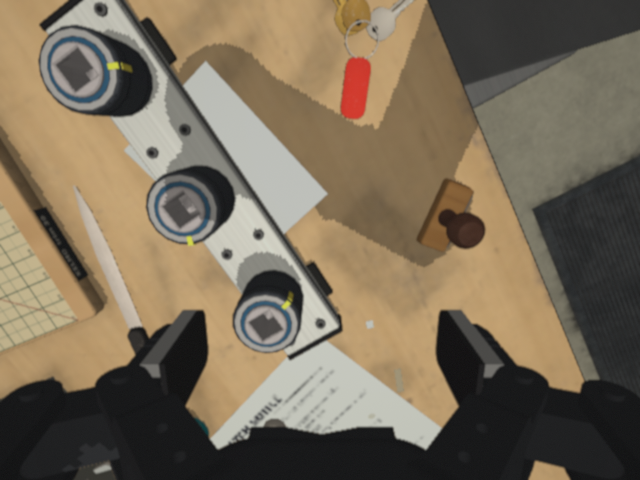

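View pics/side8.png

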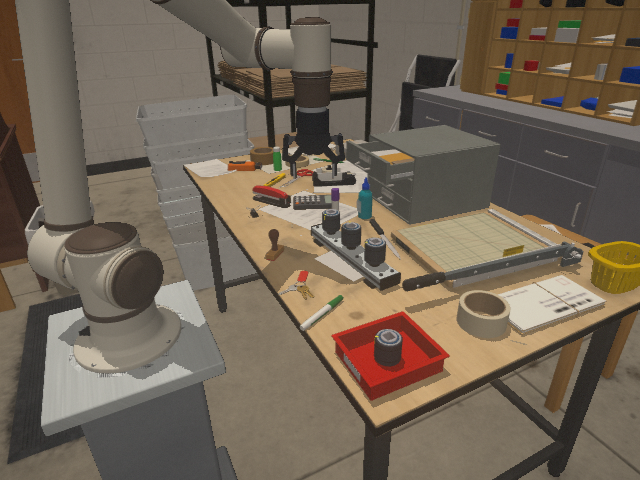

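View pics/scene8.png

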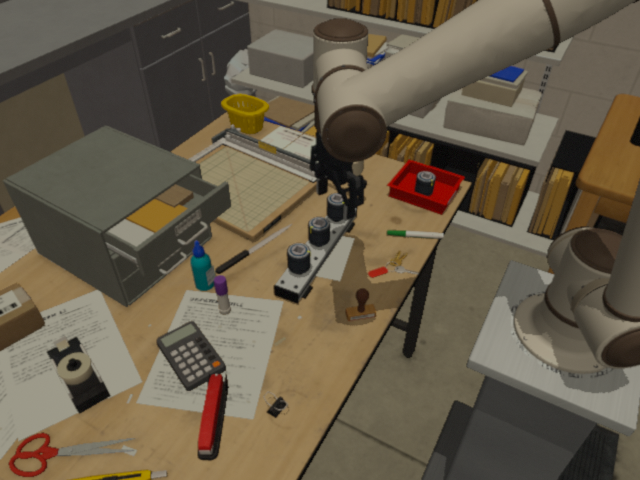

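All three rollers on the rail read the same top height (97 mm tread, 100 mm ring), so the spare is fully seated. The tray holds the bad roller upright, and the bystanders look unmoved.

```bash
python3 -c "
from bench import job_done,arm
print(arm.read_state()['joint_vel'].round(3)); print(job_done())"
```

```text
[-0.     0.001 -0.002 -0.    -0.002  0.001]
the job is handed in; nothing more can be done
None
```

The failing roller was on stud_1. It now stands upright in the red tray, and the spare is seated on stud_1. I handed the job in at about 27 s of the 72 s allowed.

- **Check:** I turned each roller on its stud by about 1.4–1.5 rad.

| Roller | Torque while turning | Paint mark shift left behind |
|---|---|---|
| stud_1 (dragging) | 0.21–0.26 N m | about 70° |
| stud_2 | at most 0.02 N m | about 77° |
| stud_3 | at most 0.02 N m | about 77° |

- **Stud_1 spring-back:** its mark shift was about 87° while held. It sprang back about 17° on release, and I measured the 70° before lifting the roller off.
- **Swap:** I lowered the bad roller onto the tray floor, with contact force of about 5 N. The spare's bore was turned into line in the air, and the spare slid onto the stud without jamming; it met the flange at about 7 N.
- **Last checks:** all three rollers on the rail show the same top heights from each of the three cameras, within about 1 mm of 97 mm (tread) and 100 mm (ring). By eye, the other things on the table look unmoved in the scene and side views. The arm was clear of everything at hand-in.
- **Disagreements and limits:** the fixed cameras' stud positions differed from the wrist camera's by up to about 4 mm along y, so I worked from the wrist camera and the felt forces. In the final wrist picture, my ring detector did not pick out the spare. Its seating there rests on the depth heights and the pictures.

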